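# Stir the mixed nuts and click the lid on the snack tub

## Task

Pick up the wooden spoon and, reaching right down to the bottom of the tub, stir the walnuts and chestnuts until they are mixed all through: whichever way you halve the tub, each half should hold some of both kinds. Spill none and keep your fingers off the nuts; then lay the spoon back on its rest, as it lay before. Finally set the lid on the tub and press it straight down, firmly but without brute force, until both side catches have clicked over its edge, leaving the other things where they stand.

Things in the scene. Friction and masses are not known exactly. Their poses are not given: they have to be found in the camera images.
- tub: white round open snack tub standing firmly (it does not shift): 172 mm across and 54 mm high outside, 161 mm across inside. Inner floor dished: flat for 43 mm across the middle, 6 mm above the worktop, then rising evenly to 20 mm at the wall. Origin: centre of its underside; z up. Two blue spring catches stand on its outside at the ends of its own y axis.
- tub_diag (a point): centre of the tub's inner floor, 6 mm above the tub's origin; its x and y axes are turned 45 degrees from the tub's own (the tub's diagonals)
- catch_left (a joint): bending of the spring catch on the tub's +y side, rad: 0 standing straight, growing as its head is pushed outward (0.3 at most). The lid's edge bends it about 0.08 on the way down, then it springs back to 0 over the edge. About 5 to 9 N straight down on each catch makes it give way.
- catch_right (a joint): the same for the like catch on the tub's -y side
- catch_left_head (a point): underside of the hooked head of the catch on the tub's +y side, 88 mm from the tub's axis: 59.8 mm above the worktop, 0.8 mm above a seated lid's edge. The head is 22 mm wide and 17.5 mm high; its nose reaches to 85.5 mm from the tub's axis and slopes outward, to 90.5 mm at 12.5 mm above its underside and 96 mm at the top.
- catch_right_head (a point): the same point of the like catch on the tub's -y side
- lid: blue round lid, 126 to 252 g, lying knob up on the worktop at the start: edge disc 178 mm across, 5 mm thick, 6 to 11 mm above its origin; below it a tapered white plug, 155 mm across, 6 mm deep, that enters the tub. Origin: centre of the plug's underside; z up. Seated, the edge disc lies on the rim: origin 48 mm above the tub's.
- lid_knob (a point): middle of the round white knob on the lid, 28 mm across, 32 mm above the lid's origin: the knob reaches from 21 to 43 mm above that origin, over a neck 24 mm across
- spoon: wooden spoon, 48 to 78 g. Origin: underside of the middle of its bowl; x towards the tip, z up out of the hollow. Bowl 50 mm long, 30 wide, 10 deep. Straight handle 14 mm wide and 18 mm thick, from 20 mm behind the origin and 9 mm up, running back (-x) and rising 20 degrees from the plane of the bowl, to 189 mm behind and 71 mm above it.
- spoon_tip (a point): front end of the spoon's bowl, 24.5 mm ahead of the spoon's origin and 9 mm up; axes as the spoon's
- spoon_grip (a point): middle of the handle, 85 mm behind the spoon's origin and 33 mm above it: free on both sides while the spoon lies on its rest; axes as the spoon's
- spoon_rest: blue ceramic spoon rest fixed on the worktop: a dish 70 mm long, 60 wide, floor 5 mm high, edge 11 mm high; from it a low 14 mm wide, 5 mm high neck runs to a saddle 145 mm from the origin along -x that carries the handle at 49 mm height between two horns 22 mm apart. Origin: on the worktop under the dish; x from saddle to dish. The resting spoon: origin 5 mm above this one, axes alike.
- walnut1: a walnut: pale tan, wrinkled, round, 28 mm, 10 g. Origin: its middle
- walnut2: a walnut: pale tan, wrinkled, round, 28 mm, 10 g. Origin: its middle
- walnut3: a walnut: pale tan, wrinkled, round, 28 mm, 10 g. Origin: its middle
- walnut4: a walnut: pale tan, wrinkled, round, 28 mm, 10 g. Origin: its middle
- walnut5: a walnut: pale tan, wrinkled, round, 28 mm, 10 g. Origin: its middle
- chestnut1: a chestnut: dark brown, smooth, round, 27 mm, 10 g. Origin: its middle
- chestnut2: a chestnut: dark brown, smooth, round, 27 mm, 10 g. Origin: its middle
- chestnut3: a chestnut: dark brown, smooth, round, 27 mm, 10 g. Origin: its middle
- chestnut4: a chestnut: dark brown, smooth, round, 27 mm, 10 g. Origin: its middle
- chestnut5: a chestnut: dark brown, smooth, round, 27 mm, 10 g. Origin: its middle
- mug: blue ceramic mug, 80 mm across, 90 mm high, handle on one side; a bystander, not to be moved. Origin: centre of its underside
- pepper_mill: dark wooden pepper mill, 52 mm across, 118 mm high; a bystander, not to be moved. Origin: centre of its underside

How it is judged:
By the outcome, as a careful person would: the job done as asked, in the order asked, and still so for the second after the job is handed in, with the robot touching nothing.
It also fails if it takes over 72 s, if anything falls off the work surface, if the arm or the gripper's body presses on something with over 40 N, if the wrist force passes 120 N, or if a joint passes its speed limit or range.

## Robot

A 6-joint arm with a two-finger parallel gripper is mounted at the origin on the work surface. World frame = base frame: x ahead of the robot, y to its left, z up, the work surface at z = 0. Lengths are in mm, angles in rad, forces in N, time in s.
With the tool pointing down it reaches from about 250 to 775 mm from the base axis. Payload 4 kg.
Tool frame: the origin (TCP) lies between the finger pads; the fingertips stand 17 mm ahead of it and the grasp point (between the pads) lies 2 mm behind it; z points along the fingers, y is the line along which they close (so a half turn about z gives the same grasp; the last joint's range is limited). The gripper opens to 85 mm and grips with 20 to 120 N. Pads are 22 mm wide; open, the fingers measure 114 mm over their backs; the gripper's body (76 mm by 85 mm) begins 54 mm behind the grasp point. The pads swing forward as they close: fully open they stand 13 mm farther back than shut.
Start: joints at [1.119, 0.087, 1.371, -0, 1.684, -0.103], TCP at [187.982, 516.893, 248.341] pointing down, gripper open.
Joint ranges: [-3.1, 3.1], [-0.76, 2.03], [0.27, 2.55], [-1.08, 4.22], [0.17, 2.65], [-2.57, 2.57]. Speed limits (rad/s): [2.79, 2.79, 3.14, 3.14, 3.14, 3.14].

## Interface

Orientations are given as a rotation vector (axis times angle).
In Python, from plant import manip gives the robot as it stands.
- The arm moves only by the tool carry_out, never from a script. Its argument "plan" is a list of rows, each a list of 5 numbers: the shift along the tool's x, y, z in m, then the turn about the tool's z in degrees, then the closure, from 0 (fully open) to 1 (shut). A call has 1 to 5 rows; each row shifts and turns the commanded pose from where the row before left it, along the tool's axes as they then stand; what a row does not reach is not made up. A row lasts 1/10 s, in which the tool goes at most 50 mm and 8.59 degrees, less where a joint would pass 70% of its speed; a pose out of reach is approached as far as the arm can. A call with a gripper value outside its range is refused whole. The fingers move at their own pace and stop on an object; "force" is the grip in N (left out, the last holds). Time passes only in rows, so rows that do not move let the fingers close. It gives the time, the measured TCP pose, the force, the opening and the grip force at its end, in the units of the state.
- manip.state(): the state, without advancing time (a new reading comes with each control period).
- manip.read_camera(name): name is "scene" or "side" or "wrist"; returns a dict with "image" (384x512x3 uint8, blue, green, red), "fx", "fy", "cx", "cy" (pixels), "k1" (the pictures are not rectified: a ray, as slopes to the right and down, at radius r is drawn at 1 + k1 r^2 times it, then the intrinsics apply), "R" (3x3) and "t" (3): a world point X has camera coordinates R X + t. Camera axes: x right, y down, z forward; pixel columns grow to the right and rows downward; lengths in mm; the calibration is good to about 2 mm. A picture is of the moment at which its call begins. There is no depth.
- manip.job_done(): hands the job in; it is judged then, once.
The state is a dict: "time": time; "q": joint angles; "joint_vel": joint speeds; "joint_efforts": joint torques, N m; "tcp_pos": TCP position; "ee_rot": TCP orientation; "force": force on the tool from outside, world axes, zero at the start; "moment": the same for the moment, N m; "grip_width": opening from 0.0 (shut) to 1.0 (fully open); "grip_force": force on a finger pad.
Only numpy, scipy, OpenCV 4.12 (cv2) and the standard library are available. Lean on these libraries where they do the work, as an engineer would, in place of code of your own. Each camera call takes 0.05 s, during which the arm holds its last target. There are 200 camera calls.

## Working session

There is one attempt and no reset: what is moved stays moved. The work goes in short steps, Python scripts to look and compute and a tool call to move; the robot and the scene stay as the last step left them, time stands still between calls to the robot, and variables do not carry over. Pictures are saved under pics/ and viewed, at most 10 in all, crops included, and the job is handed in when it is done.

Besides the shell and the picture viewer there is one more tool, called as name(argument=value, ...) on one line, values as JSON. carry_out: Moves the arm, as the interface text tells. Its arguments: {"type":"object","properties":{"plan":{"type":"array","items":{"type":"array","items":{"type":"number"}}},"force":{"type":"number"}},"required":["plan"]}

```bash
mkdir -p pics; ls
cat > h.py <<'E'
import numpy as np, cv2
from scipy.spatial.transform import Rotation as Ro
from plant import manip
def px(c,X):
    p=c["R"]@np.asarray(X,float)+np.ravel(c["t"]); a=p[:2]/p[2]; a=a*(1+c["k1"]*(a@a)); return np.array([c["fx"]*a[0]+c["cx"],c["fy"]*a[1]+c["cy"]])
def ray(c,uv):
    K=np.array([[c["fx"],0,c["cx"]],[0,c["fy"],c["cy"]],[0,0,1.]])
    a=cv2.undistortPoints(np.array([[uv]],float),K,np.array([c["k1"],0,0,0.]))[0,0]
    R=np.array(c["R"]); return -R.T@np.ravel(c["t"]), R.T@np.array([a[0],a[1],1])
def onz(c,uv,z):
    o,d=ray(c,uv); return o+d*(z-o[2])/d[2]
E
python3 - <<'E'
from h import *
import pickle
cs={n:manip.read_camera(n) for n in("scene","side","wrist")}
pickle.dump(cs,open("c0.pkl","wb"))
for n,c in cs.items(): cv2.imwrite(f"pics/{n}0.png",c["image"]); print(n,np.round(-np.array(c["R"]).T@np.ravel(c["t"])),c["fx"],c["k1"])
s=manip.state();print(s)
E
```

```text
pics
scene [1305. -201.  772.] 348.0644914185734 0.017237397525599833
side [455. 878. 637.] 400.8076397417796 -0.10691029502746156
wrist [124. 540. 372.] 300.9480882979021 0.00011380260931563647
{'time': 0.15, 'q': array([ 1.11888409e+00,  8.77945561e-02,  1.37194447e+00,  3.99433556e-06,
        1.68357119e+00, -1.03116608e-01]), 'joint_vel': array([ 0.0001223 , -0.00189654, -0.00412636,  0.00053841,  0.00032556,
       -0.00035783]), 'joint_efforts': array([ 1.92228013e-03, -3.52375066e+01, -3.13679051e+01, -1.53843025e-04,
        8.02358467e-03, -2.02801338e-06]), 'tcp_pos': array([187.82691259, 516.55553469, 247.38391882]), 'ee_rot': array([-5.45030640e-01, -3.09347037e+00,  2.59262231e-03]), 'force': array([-0.98216403,  0.06896112, -0.00204001]), 'moment': array([ 0.04057407, -0.00382535,  0.01213057]), 'grip_force': 0.0, 'grip_width': 1.000261786586848}
```

View pics/scene0.png

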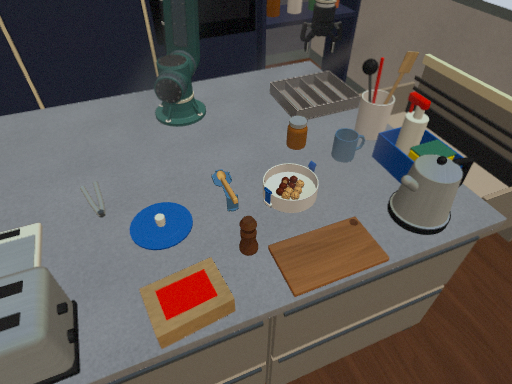

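View pics/side0.png

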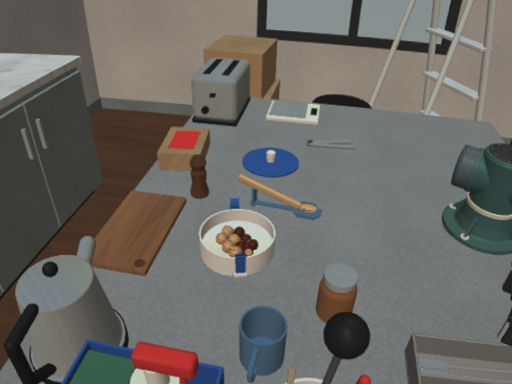

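Scene: lid around (162,225), spoon (227,190), tub (291,188), mill (248,236), mug (345,145). Side: tub (238,240), lid (270,162), spoon (280,195). Now enlarge and measure by colour.

Run:
```python
from h import *
import pickle
cs=pickle.load(open("c0.pkl","rb"))
a=cs["scene"]["image"][140:240,200:332]; b=cs["side"]["image"][165:285,190:332]
A=cv2.resize(a,None,fx=3,fy=3,interpolation=2); B=cv2.resize(b,None,fx=2.8,fy=2.8,interpolation=2)
M=np.zeros((max(A.shape[0],B.shape[0]),A.shape[1]+B.shape[1],3),np.uint8); M[:A.shape[0],:A.shape[1]]=A; M[:B.shape[0],A.shape[1]:]=B
cv2.imwrite("pics/m1.png",M); print(M.shape)
def blobs(c,lo,hi,mn=15):
    m=cv2.inRange(cv2.cvtColor(c["image"],cv2.COLOR_BGR2HSV),lo,hi)
    n,l,s,ce=cv2.connectedComponentsWithStats(m)
    return [(i,s[i].tolist(),np.round(ce[i],1).tolist()) for i in range(1,n) if s[i][4]>=mn],l
for n in("scene","side"):
    c=cs[n]
    for nm,lo,hi in(("blue",(95,120,60),(125,255,255)),("wood",(8,90,100),(22,255,255))):
        bl,l=blobs(c,lo,hi)
        for i,s,ce in bl:
            if s[0]>140 and s[1]>130 and s[0]<370 and s[1]<270: print(n,nm,s,ce,np.round(onz(c,ce,10)[:2]))
# lid ellipse
for n in("scene","side"):
    c=cs[n]; bl,l=blobs(c,(95,120,60),(125,255,255),500)
    for i,s,ce in bl:
        m=cv2.convexHull(np.argwhere(l==i)[:,::-1].astype(np.int32)); P=np.array([onz(c,p[0],11) for p in m])[:,:2].astype(np.float32)
        print(n,s,"circle",cv2.minEnclosingCircle(P))
```

```text
(336, 794, 3)
scene blue [308, 161, 8, 10, 44] [311.7, 165.1] [524. 332.]
scene blue [212, 172, 18, 28, 95] [219.1, 183.7] [492.   8.]
scene blue [225, 172, 7, 11, 43] [227.8, 177.1] [472.  45.]
scene blue [264, 187, 8, 17, 78] [267.2, 194.5] [597. 132.]
scene blue [228, 204, 10, 7, 23] [233.5, 208.0] [612.  15.]
scene wood [217, 171, 21, 33, 201] [226.7, 185.9] [511.  28.]
scene wood [283, 179, 4, 5, 16] [284.8, 181.0] [562. 211.]
scene wood [282, 180, 22, 19, 244] [293.0, 190.6] [612. 215.]
scene wood [268, 217, 121, 80, 5329] [326.4, 255.1] [868. 184.]
side blue [243, 148, 56, 29, 1173] [270.1, 162.6] [ 591. -189.]
side blue [230, 198, 9, 10, 85] [234.1, 202.6] [652.  39.]
side blue [236, 253, 10, 20, 166] [240.1, 262.4] [590. 254.]
side wood [238, 174, 79, 38, 561] [275.4, 193.6] [551. -26.]
side wood [216, 226, 26, 31, 457] [228.7, 241.0] [631. 191.]
side wood [245, 249, 7, 7, 37] [248.2, 251.5] [579. 216.]
scene [373, 128, 41, 55, 1129] circle ((583.2401123046875, 655.4022216796875), 162.5579833984375)
scene [130, 202, 63, 48, 2211] circle ((592.482177734375, -199.76083374023438), 90.78553009033203)
side [243, 148, 56, 29, 1173] circle ((592.1657104492188, -196.59913635253906), 89.96052551269531)
side [61, 339, 72, 45, 739] circle ((775.4226684570312, 553.7151489257812), 63.40447235107422)
side [188, 363, 36, 21, 535] circle ((588.574951171875, 530.2179565429688), 30.75613021850586)
```

View pics/m1.png

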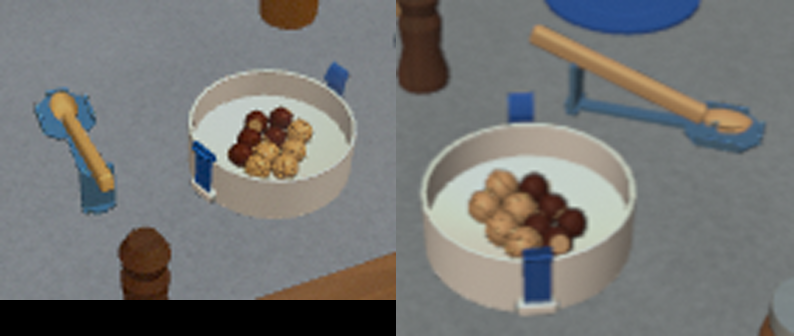

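Enlarged: spoon bowl at scene (220.7,175), handle end (235.7,201); in side bowl (308,208), handle end (241.4,178). Walnuts lie on tub's +x side, chestnuts on the −x side; catches at scene (311,165)/(267,194).

```bash
cat >> h.py <<'E'
def tri(c1,u1,c2,u2):
    o1,d1=ray(c1,u1);o2,d2=ray(c2,u2)
    s=np.linalg.lstsq(np.array([d1,-d2]).T,o2-o1,rcond=None)[0]
    a,b=o1+s[0]*d1,o2+s[1]*d2; return np.round((a+b)/2,1),round(float(np.linalg.norm(a-b)),1)
E
python3 - <<'E'
from h import *
import pickle
cs=pickle.load(open("c0.pkl","rb")); A,B=cs["scene"],cs["side"]
print("catch+",tri(A,(312.5,163),B,(240.5,255)),"catch-",tri(A,(267.5,189.5),B,(234.5,199.5)))
print("bowl",tri(A,(220.7,174.5),B,(308.2,207.5)),"hend",tri(A,(236,202),B,(241,177.5)))
P=[(A,(262.7,178)),(A,(318.7,180)),(A,(290,163)),(B,(190+424/2.8-396/2.8,165+190/2.8)),(B,(190+(634-396)/2.8,165+190/2.8)),(B,(190+(530-396)/2.8,165+123/2.8))]
for c,u in P: print(np.round(onz(c,u,54)[:2],1))
Q=np.array([onz(c,u,54)[:2] for c,u in P],np.float32)
f=np.linalg.lstsq(np.c_[2*Q,np.ones(6)],(Q**2).sum(1),rcond=None)[0]; print("circ",f[:2],np.sqrt(f[2]+f[0]**2+f[1]**2))
print("mill",onz(A,(248,251),0),"mug",onz(A,(343,160),0),"jar",onz(A,(297,147),0))
s=manip.state(); print(Ro.from_rotvec(s["ee_rot"]).as_matrix().round(3))
# wood mask axis on side/scene
for n in("scene","side"):
    c=cs[n]; m=cv2.inRange(cv2.cvtColor(c["image"],cv2.COLOR_BGR2HSV),(8,90,100),(22,255,255)); k,l,st,ce=cv2.connectedComponentsWithStats(m)
    i=[i for i in range(1,k) if st[i][4]>150 and ((n=="scene" and st[i][0]==217) or (n=="side" and st[i][0]==238))][0]
    print(n,cv2.boxPoints(cv2.minAreaRect(np.argwhere(l==i)[:,::-1].astype(np.int32))))
E
```

```text
catch+ (array([579.8, 295.5,  72.6]), 0.6) catch- (array([635.4, 113.2,  73.3]), 3.3)
bowl (array([457.1,  26. ,  14.9]), 0.7) hend (array([642.9,  10.9,  70. ]), 7.2)
[565.8 129.6]
[640.3 285.6]
[532.2 240.9]
[687.3 225.9]
[523.5 191.1]
[624.  121.5]
circ [607.20255188 204.85534685] 84.85555521054826
mill [769.4354118   -0.90939173   0.        ] mug [530.70640073 454.56417193   0.        ] jar [400.39815189 339.7675001    0.        ]
[[-0.94   0.342 -0.001]
 [ 0.342  0.94  -0.002]
 [ 0.    -0.002 -1.   ]]
scene [[215.20003 172.4    ]
 [222.00002 169.     ]
 [238.20003 201.4    ]
 [231.40004 204.79999]]
side [[236.2629  181.2042 ]
 [239.81465 173.1535 ]
 [316.45624 206.96597]
 [312.90448 215.01666]]
```

carry_out(plan=[[0, 0, 0, -7.7, 0.4], [0, 0, 0, -7.6, 0.4], [-0.034, -0.0333, 0.0034, 0, 0.4], [-0.034, -0.0333, 0.0034, 0, 0.4], [-0.034, -0.0333, 0.0034, 0, 0.4]], force=20)

```text
time: 0.65
tcp_pos: [281.9, 407.8, 237.5]
ee_rot: [-0.126, -3.139, 0.001]
force: [1.0, 0.2, 0.3]
grip_width: 0.595
grip_force: 0.0
```

carry_out(plan=[[-0.034, -0.0333, 0.0034, 0, 0.4], [-0.034, -0.0333, 0.0034, 0, 0.4], [-0.034, -0.0333, 0.0034, 0, 0.4], [-0.034, -0.0333, 0.0034, 0, 0.4], [-0.034, -0.0333, 0.0034, 0, 0.4]])

```text
time: 1.15
tcp_pos: [438.1, 227.5, 220.8]
ee_rot: [-0.128, -3.139, -0.0]
force: [0.6, 0.5, 0.2]
grip_width: 0.598
grip_force: 0.0
```

carry_out(plan=[[-0.034, -0.0333, 0.0034, 0, 0.4], [-0.034, -0.0333, 0.0034, 0, 0.4], [-0.034, -0.0333, 0.0034, 0, 0.4], [-0.034, -0.0333, 0.0034, 0, 0.4], [0, 0, 0, 0, 0.4]])

```text
time: 1.65
tcp_pos: [564.2, 80.5, 205.4]
ee_rot: [-0.139, -3.137, 0.004]
force: [-0.6, 0.7, -0.4]
grip_width: 0.602
grip_force: 0.0
```

```bash
cat >> h.py <<'E'
def yaw(s): M=Ro.from_rotvec(s["ee_rot"]).as_matrix(); return np.degrees(np.arctan2(M[1,0],M[0,0]))
def delta(s,P):
    M=Ro.from_rotvec(s["ee_rot"]).as_matrix(); return np.round(M.T@(np.asarray(P)-s["tcp_pos"]),1)
def show(s): print("t",round(s["time"],2),"p",s["tcp_pos"].round(1),"yaw",yaw(s).round(2),"F",s["force"].round(1),"w",round(s["grip_width"],3),"gf",round(s["grip_force"],1),"q",s["q"].round(2))
E
python3 - <<'E'
from h import *
c=manip.read_camera("wrist"); cv2.imwrite("pics/w1.png",c["image"]); s=manip.state(); show(s)
import pickle; pickle.dump(c,open("w1.pkl","wb"))
m=cv2.inRange(cv2.cvtColor(c["image"],cv2.COLOR_BGR2HSV),(8,90,80),(22,255,255)); k,l,st,ce=cv2.connectedComponentsWithStats(m)
for i in range(1,k):
    if st[i][4]>200: print(st[i],ce[i])
E
```

```text
t 1.7 p [562.8  82.9 205.9] yaw 175.05 F [-0.1  0.7 -0.2] w 0.601 gf 0.0 q [ 0.05  0.14  1.39 -0.    1.61 -1.44]
[ 175   50   29  192 3067] [189.24616889 136.78611021]
[ 334  188   87   64 2668] [375.89992504 221.64730135]
[ 367  337   48   47 1185] [384.77046414 363.22869198]
[111 352  25  32 447] [123.07606264 368.77404922]
```

View pics/w1.png

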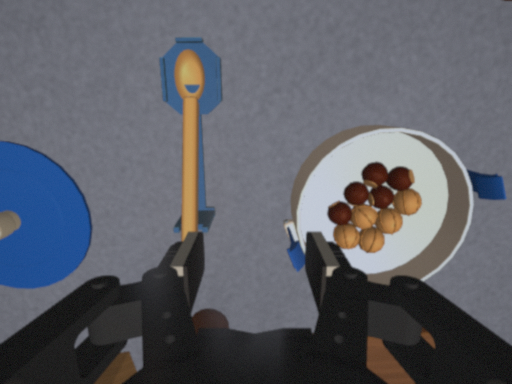

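Wrist view: spoon tip (188,48), handle straight down to (192,235), saddle at row ~218; tub rim outer right edge (472,200), nuts clustered at (375,205); lid to the left.

Run:
```python
from h import *
import pickle
c=pickle.load(open("w1.pkl","rb"));s=manip.state()
tip=onz(c,(188.5,49),14); print("tip",tip.round(1))
m=cv2.inRange(cv2.cvtColor(c["image"],cv2.COLOR_BGR2HSV),(8,90,80),(22,255,255)); P=[]
for r in range(115,225,10):
    x=np.flatnonzero(m[r,150:215])+150; u=x.mean(); z=30
    for _ in range(20):
        p=onz(c,(u,r),z); d=np.linalg.norm(p[:2]-tip[:2])-24.5; z=14+.367*(d-20)+9.6
    P.append(p)
P=np.array(P); a=np.polyfit(P[:,0],P[:,1],1); print("line",a,"ang",np.degrees(np.arctan(a[0])),P[0].round(1),P[-1].round(1))
dr=np.array([1,a[0]])/np.hypot(1,a[0]); 
org=np.array([tip[0],np.polyval(a,tip[0])])+24.5*dr; print("origin",org, "grasp d168",org+168*dr, "d145 px",px(c,[*(org+145*dr),70]))
g=cv2.cvtColor(c["image"],cv2.COLOR_BGR2HSV); wm=cv2.inRange(g,(0,0,200),(180,60,255))
Q=np.array([onz(c,u,54)[:2] for u in [(385,129),(425,136),(455,160),(471,200),(462,245),(430,277)]])
f=np.linalg.lstsq(np.c_[2*Q,np.ones(6)],(Q**2).sum(1),rcond=None)[0]; print("tub",f[:2],np.sqrt(f[2]+f[0]**2+f[1]**2))
print("catch",onz(c,(490,184),77),onz(c,(296,259),77))
```

```text
tip [434.9  27.6  14. ]
line [-0.08097147 63.70416347] ang -4.629224041489818 [496.1  23.4  29.8] [586.4  16.7  63. ]
origin [459.32837332  26.51167064] grasp d168 [626.78033092  12.95283976] d145 px [188.70070026 235.27780571]
tub [610.61695298 199.74299921] 86.27512594820942
catch [576.32805463 283.31740197  77.        ] [633.30112186 112.67640295  77.        ]
```

carry_out(plan=[[-0.0348, -0.0322, 0.0, -0.3, 0.55], [-0.0348, -0.0322, 0, 0, 0.55], [0, 0, 0.045, 0, 0.55], [0, 0, 0.03, 0, 0.55], [0, 0, 0, 0, 0.55]])

```text
time: 2.2
tcp_pos: [622.2, 16.9, 126.1]
ee_rot: [-0.118, -3.126, -0.002]
force: [-0.3, -0.2, -0.5]
grip_width: 0.453
grip_force: 0.0
```

Run:
```python
from h import *
s=manip.state(); show(s); print(delta(s,[627,13,66.3]))
```

```text
t 2.2 p [622.2  16.9 126.1] yaw 175.67 F [-0.3 -0.2 -0.5] w 0.453 gf 0.0 q [-0.06  0.31  1.36  0.    1.49 -1.56]
[-5.9 -3.6 59.7]
```

carry_out(plan=[[0, 0, 0, 0, 0.55], [0, 0, 0, 0, 0.55]])

```text
time: 2.4
tcp_pos: [627.3, 16.5, 135.5]
ee_rot: [0.118, 3.135, 0.0]
force: [-0.3, -0.8, 0.5]
grip_width: 0.454
grip_force: 0.0
```

Run:
```python
from h import *
s=manip.state(); show(s); print(delta(s,[627,13,66.3]))
c=manip.read_camera("wrist"); m=cv2.inRange(cv2.cvtColor(c["image"],cv2.COLOR_BGR2HSV),(8,90,80),(22,255,255)); 
for r in (60,120,160): 
    x=np.flatnonzero(m[r]); x=x[(x>200)&(x<320)]
    if len(x): print(r,x.min(),x.max())
print(px(c,[627,13,68]),px(c,[579,17,62]),px(c,[500,23.2,30]))
cv2.imwrite("pics/w2.png",c["image"])
```

```text
t 2.4 p [627.3  16.5 135.5] yaw 175.69 F [-0.3 -0.8  0.5] w 0.454 gf 0.0 q [-0.06  0.3   1.35  0.    1.49 -1.56]
[ 0.4 -3.5 69.2]
60 238 257
120 238 257
160 237 257
[249.36843453 213.28554399] [249.73657988 140.41178426] [250.25863097  18.07159944]
```

View pics/w2.png

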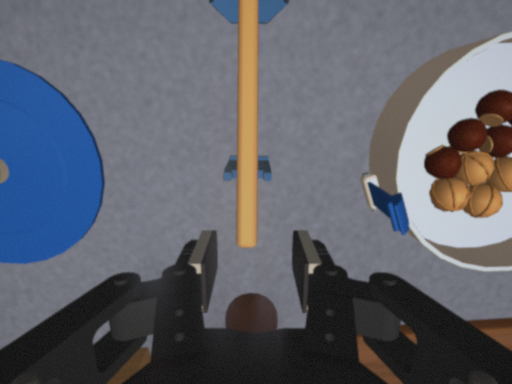

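Handle end at row 246, centred column 247.5 (about 1 mm left of predicted); horns at rows 158–180, clear of the pads. Descend and grip.

carry_out(plan=[[0.0004, -0.0047, 0.025, 0, 0.55], [0, 0, 0.025, 0, 0.55], [0, 0, 0.0192, 0, 0.55], [0, 0, 0, 0, 0.55], [0, 0, 0, 0, 0.9]], force=40)

```text
time: 2.95
tcp_pos: [626.4, 11.2, 65.2]
ee_rot: [0.119, 3.137, 0.0]
force: [1.2, -0.1, 0.8]
grip_width: 0.298
grip_force: 0.0
```

carry_out(plan=[[0, 0, 0, 0, 1], [0, 0, 0, 0, 1], [0, 0, 0, 0, 1], [0, 0, 0, 0, 1]], force=40)

```text
time: 3.35
tcp_pos: [627.1, 11.0, 65.8]
ee_rot: [0.12, 3.135, 0.0]
force: [1.2, 1.4, 5.3]
grip_width: 0.158
grip_force: 44.0
```

Run:
```python
from h import *
s=manip.state(); show(s); print(s["moment"])
```

```text
t 3.35 p [627.1  11.   65.8] yaw 175.61 F [1.2 1.4 5.3] w 0.158 gf 44.0 q [-0.07  0.35  1.43  0.    1.36 -1.57]
[0.10469883 0.01182053 0.01607359]
```

carry_out(plan=[[0, 0, -0.02, 0, 1], [0, 0, -0.03, 0, 1], [0, 0, -0.04, 0, 1], [0, 0, -0.045, 0, 1], [0, 0, 0, 5, 1]])

```text
time: 3.85
tcp_pos: [628.8, 10.7, 207.5]
ee_rot: [0.259, 3.116, 0.0]
force: [-0.2, -0.3, 0.4]
grip_width: 0.157
grip_force: 43.2
```

carry_out(plan=[[0, 0, 0, 8, 1], [0, 0, 0, 8, 1], [0, 0, 0, 8, 1], [0, 0, 0, 8, 1], [0, 0, 0, 8, 1]])

```text
time: 4.35
tcp_pos: [625.2, 10.9, 197.8]
ee_rot: [-1.32, -2.85, 0.001]
force: [1.1, -0.5, -0.9]
grip_width: 0.156
grip_force: 43.1
```

carry_out(plan=[[0, 0, 0, 8, 1], [0, 0, 0, 8, 1], [0, 0, 0, 8, 1], [0, 0, 0, 8, 1], [0, 0, 0, 8.6, 1]])

```text
time: 4.85
tcp_pos: [625.1, 10.9, 197.7]
ee_rot: [-2.227, -2.214, 0.002]
force: [-0.5, -0.3, -1.0]
grip_width: 0.151
grip_force: 43.1
```

Run:
```python
from h import *
s=manip.state(); show(s)
c=manip.read_camera("scene"); d=manip.read_camera("side")
cv2.imwrite("pics/m2.png",np.hstack([cv2.resize(c["image"][60:240,130:340],None,fx=1.9,fy=1.9),cv2.resize(d["image"][60:240,130:340],None,fx=1.9,fy=1.9)]))
```

```text
t 4.85 p [625.1  10.9 197.7] yaw 89.67 F [-0.5 -0.3 -1. ] w 0.151 gf 43.1 q [-0.07  0.27  1.26 -0.    1.61 -0.07]
```

View pics/m2.png

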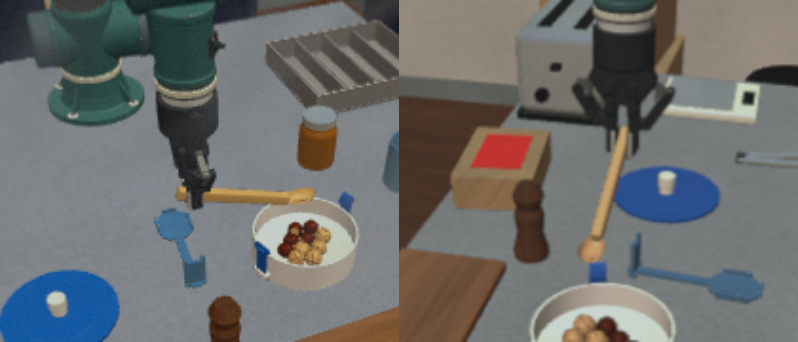

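The spoon hangs in the grip nearly at its original slope, bowl above the tub in the scene view (~(296,162)), tub untouched. Proceed to the tilt start outside the tub wall.

carry_out(plan=[[0.0154, -0.0419, 0, 0, 1], [0.0154, -0.0419, 0, 0, 1], [0.0154, -0.0419, 0, 0, 1], [0.0154, -0.0419, 0, 0, 1], [0.0154, -0.0419, 0, 0, 1]])

```text
time: 5.45
tcp_pos: [414.0, 88.2, 198.0]
ee_rot: [-2.217, -2.225, 0.0]
force: [0.4, 0.4, -0.2]
grip_width: 0.16
grip_force: 43.2
```

carry_out(plan=[[0.0154, -0.0419, 0, 0, 1], [0.0154, -0.0419, 0, 0, 1], [0, 0, 0, 8, 1], [0, 0, 0, 8, 1], [0, 0, 0, 8, 1]])

```text
time: 5.95
tcp_pos: [331.5, 118.7, 198.4]
ee_rot: [2.635, 1.71, 0.001]
force: [0.3, 0.1, -0.8]
grip_width: 0.156
grip_force: 43.1
```

carry_out(plan=[[0, 0, 0, 8, 1], [0, 0, 0, 8, 1], [0, 0, 0, 8, 1], [0, 0, 0, 8, 1], [0, 0, 0, 8, 1]])

```text
time: 6.45
tcp_pos: [331.9, 118.6, 198.2]
ee_rot: [-3.062, -0.704, 0.0]
force: [-0.4, 0.7, -0.8]
grip_width: 0.157
grip_force: 43.1
```

carry_out(plan=[[0, 0, 0, 8, 1], [0, 0, 0.03, 0.7, 1], [0, 0, 0.04, 0, 1], [0, 0, 0.02, 0, 1], [0, 0, 0, 0, 1]])

```text
time: 6.95
tcp_pos: [329.2, 118.1, 104.9]
ee_rot: [3.105, 0.477, -0.013]
force: [-0.4, 0.6, -0.8]
grip_width: 0.15
grip_force: 43.1
```

Run:
```python
from h import *
s=manip.state(); show(s); u=np.array([np.cos(np.radians(17)),np.sin(np.radians(17))])
print(delta(s,[*(np.array([608,203])-288*u),65]))
c=manip.read_camera("scene")
for n in("scene","side"):
    c=manip.read_camera(n); m=cv2.inRange(cv2.cvtColor(c["image"],cv2.COLOR_BGR2HSV),(8,90,100),(22,255,255)); k,l,st,ce=cv2.connectedComponentsWithStats(m)
    R=np.append(np.array([np.cos(np.radians(yaw(s))),np.sin(np.radians(yaw(s)))]),0); t=s["tcp_pos"]+R*192.5-[0,0,51.8]
    print(n,"tip pred",px(c,t),[(st[i].tolist()) for i in range(1,k) if st[i][4]>60])
```

```text
t 6.95 p [329.2 118.1 104.9] yaw 17.48 F [-0.4  0.6 -0.8] w 0.15 gf 43.1 q [ 0.18 -0.3   2.01  0.    1.44  1.45]
[ 3.8  0.4 39.8]
scene tip pred [269.33667163 164.56558581] [[325, 0, 14, 9, 106], [384, 52, 35, 52, 374], [233, 121, 38, 45, 286], [289, 126, 18, 24, 178], [282, 180, 22, 19, 243], [268, 217, 121, 80, 5323], [140, 258, 95, 90, 3365]]
side tip pred [280.569565  229.5457381] [[204, 35, 73, 62, 1776], [264, 79, 15, 19, 124], [157, 126, 52, 45, 1163], [92, 191, 94, 85, 4742], [280, 202, 83, 31, 685], [216, 226, 26, 31, 463], [321, 282, 36, 40, 648]]
```

carry_out(plan=[[0, 0, 0.02, 0, 1], [0, 0, 0.018, 0, 1], [0.008, 0, 0, 0, 1], [0.006, 0, 0, 0, 1], [0, 0, 0, 0, 1]], force=25)

```text
time: 7.6
tcp_pos: [345.2, 122.7, 71.3]
ee_rot: [3.105, 0.474, -0.006]
force: [-4.7, -1.0, -1.3]
grip_width: 0.158
grip_force: 43.2
```

carry_out(plan=[[0.004, 0, -0.008, 0, 1], [0.006, 0, -0.012, 0, 1], [0.006, 0, -0.015, 0, 1], [0.008, 0, -0.015, 0, 1], [0, 0, 0, 0, 1]])

```text
time: 8.1
tcp_pos: [370.5, 130.4, 123.7]
ee_rot: [-3.106, -0.474, -0.006]
force: [-2.5, -1.0, -0.2]
grip_width: 0.152
grip_force: 44.3
```

```bash
cat > tip.py <<'E'
from h import *
s=manip.state(); show(s); print("M",s["moment"].round(2))
for n in("scene","side"):
    c=manip.read_camera(n); m=cv2.inRange(cv2.cvtColor(c["image"],cv2.COLOR_BGR2HSV),(8,90,100),(22,255,255)); k,l,st,ce=cv2.connectedComponentsWithStats(m)
    y=np.radians(yaw(s)); R=np.array([np.cos(y),np.sin(y),0])
    for ph in (0,20,40):
        a=np.radians(15.6+ph); print(n,ph,px(c,s["tcp_pos"]+[0,0,2]+R*199.9*np.cos(a)-[0,0,199.9*np.sin(a)]).round(0),end=" ")
    print([(st[i].tolist()) for i in range(1,k) if st[i][4]>60 and 200<st[i][0]<330 and 100<st[i][1]<260])
E
python3 tip.py
```

```text
t 8.1 p [370.5 130.4 123.7] yaw 17.35 F [-2.5 -1.  -0.2] w 0.152 gf 44.3 q [ 0.19 -0.22  1.91 -0.    1.45  1.46]
M [-0.15  0.66 -0.  ]
scene 0 [278. 167.] scene 20 [271. 177.] scene 40 [261. 180.] [[241, 122, 29, 51, 221], [289, 126, 18, 24, 183], [282, 180, 22, 19, 243], [268, 217, 121, 80, 5327]]
side 0 [262. 224.] side 20 [274. 244.] side 40 [293. 258.] [[275, 199, 71, 46, 648], [216, 226, 26, 31, 463]]
```

carry_out(plan=[[0.011, 0, -0.0137, 0, 1], [0.0117, 0, -0.0127, 0, 1], [0.013, 0, -0.0117, 0, 1], [0.014, 0, -0.0104, 0, 1], [0.012, 0, -0.0075, 0, 1]])

```text
time: 8.7
tcp_pos: [427.2, 148.3, 176.4]
ee_rot: [3.106, 0.473, -0.003]
force: [-3.7, -1.1, 0.4]
grip_width: 0.157
grip_force: 47.5
```

```bash
sed -i 's/(0,20,40)/(30,40,50)/' tip.py; python3 tip.py
```

```text
t 8.7 p [427.2 148.3 176.4] yaw 17.33 F [-3.7 -1.1  0.4] w 0.157 gf 47.5 q [ 0.21 -0.11  1.71 -0.    1.54  1.48]
M [-0.27  0.82  0.  ]
scene 30 [279. 177.] scene 40 [273. 177.] scene 50 [267. 177.] [[251, 115, 20, 57, 272], [288, 125, 19, 24, 180], [282, 180, 22, 20, 243], [268, 217, 121, 80, 5327]]
side 30 [258. 237.] side 40 [270. 243.] side 50 [282. 248.] [[275, 183, 48, 62, 561], [216, 226, 26, 31, 460]]
```

carry_out(plan=[[-0.006, 0, -0.01, 0, 1], [0, 0, -0.04, 0, 1], [0, 0, -0.04, 0, 1], [0.03, 0, 0, 0, 1], [0.04, 0, 0, 0, 1]], force=80)

```text
time: 9.3
tcp_pos: [489.0, 167.6, 270.4]
ee_rot: [-3.105, -0.473, -0.013]
force: [-0.5, 0.8, 0.1]
grip_width: 0.144
grip_force: 79.5
```

carry_out(plan=[[0.04, 0, 0, 0, 1], [0.03, 0, 0, 0, 1], [0, 0, 0, 0, 1]])

```text
time: 9.6
tcp_pos: [557.4, 188.7, 264.7]
ee_rot: [-3.106, -0.473, 0.0]
force: [-0.7, -0.8, -1.4]
grip_width: 0.147
grip_force: 79.4
```

```bash
cat > nuts.py <<'E'
from h import *
T=np.array([608,203.]); 
def nuts(show=True):
    c=manip.read_camera("scene"); hsv=cv2.cvtColor(c["image"],cv2.COLOR_BGR2HSV)
    x0,x1,y0,y1=262,320,166,208; out={}
    for nm,lo,hi in(("W",(8,70,100),(25,255,255)),("C",(0,60,15),(14,255,95))):
        m=np.zeros(hsv.shape[:2],np.uint8); m[y0:y1,x0:x1]=cv2.inRange(hsv,lo,hi)[y0:y1,x0:x1]
        M=cv2.resize(m,None,fx=6,fy=6,interpolation=cv2.INTER_CUBIC); D=cv2.distanceTransform((M>127).astype(np.uint8)*255,cv2.DIST_L2,5); pts=[]
        for _ in range(6):
            _,v,_,p=cv2.minMaxLoc(D)
            if v<9: break
            q=onz(c,(p[0]/6,p[1]/6),24)[:2]-T; pts.append(q.round(0).astype(int).tolist()); cv2.circle(D,p,int(max(22,v)),0,-1)
        out[nm]=pts; print(nm,pts)
    return c
if __name__=="__main__":
    s=manip.state(); show(s); c=nuts(); d=manip.read_camera("side"); w=manip.read_camera("wrist")
    import sys
    if len(sys.argv)>1:
        cv2.imwrite(sys.argv[1],np.hstack([cv2.resize(c["image"][130:215,240:340],(400,340)),cv2.resize(d["image"][165:285,180:320],(397,340))])); cv2.imwrite("pics/wr_%s"%sys.argv[1].split("/")[-1],w["image"])
E
python3 nuts.py pics/n1.png
python3 - <<'E'
import sys; sys.path.insert(0,'.')
from h import *
import pickle
c=pickle.load(open("w1.pkl","rb"))
for n,L in(("C",[(375,173),(401,178),(357,193),(382,197),(341,213)]),("W",[(407,201),(389,220),(363,216),(346,236),(371,240)])):
    print(n,[(onz(c,u,22)[:2]-[610.6,199.7]).round().tolist() for u in L])
E
```

```text
t 9.6 p [557.4 188.7 264.7] yaw 17.32 F [-0.7 -0.8 -1.4] w 0.147 gf 79.4 q [0.23 0.17 1.25 0.   1.73 1.5 ]
W [[-61, 71], [33, 2], [18, -9], [-2, 38], [20, 20], [28, -24]]
C [[-24, 23], [4, -39], [-9, -23], [-15, 10], [0, 11]]
C [[-39.0, 6.0], [-32.0, 33.0], [-19.0, -13.0], [-13.0, 14.0], [2.0, -30.0]]
W [[-6.0, 40.0], [14.0, 22.0], [7.0, -6.0], [29.0, -25.0], [36.0, 3.0]]
```

View pics/n1.png

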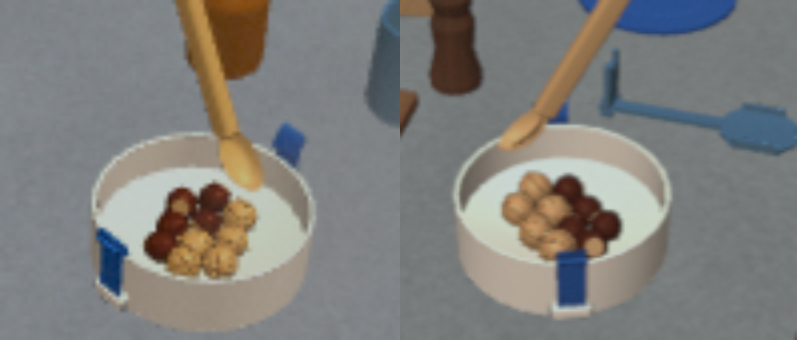

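Tip hangs above the far wall side of tub (scene crop ~(250,180)), walnuts forward, chestnuts near the handle side; insert the bowl beyond the walnuts.

carry_out(plan=[[0.012, 0, 0.03, 0, 1], [0, 0, 0.03, 0, 1], [0, 0, 0.012, 0, 1], [0, 0, 0.004, 0, 1], [0, 0, 0, 0, 1]])

```text
time: 10.25
tcp_pos: [566.3, 191.7, 191.2]
ee_rot: [-3.106, -0.473, -0.001]
force: [0.7, -0.5, -0.0]
grip_width: 0.148
grip_force: 79.4
```

Run:
```python
from h import *
s=manip.state(); show(s); print(s["moment"].round(2))
```

```text
t 10.25 p [566.3 191.7 191.2] yaw 17.32 F [ 0.7 -0.5 -0. ] w 0.148 gf 79.4 q [0.23 0.21 1.34 0.   1.59 1.5 ]
[-0.04  0.02 -0.  ]
```

Lower in small steps to feel the floor.

carry_out(plan=[[0, 0, 0.002, 0, 1], [0, 0, 0.002, 0, 1], [0, 0, 0, 0, 1]])

```text
time: 10.55
tcp_pos: [567.0, 191.8, 187.1]
ee_rot: [-3.106, -0.473, -0.002]
force: [0.3, -0.1, -0.7]
grip_width: 0.155
grip_force: 79.4
```

carry_out(plan=[[0, 0, 0.002, 0, 1], [0, 0, 0.002, 0, 1], [0, 0, 0, 0, 1]])

```text
time: 10.85
tcp_pos: [566.6, 191.8, 181.9]
ee_rot: [-3.106, -0.473, 0.001]
force: [0.4, 0.2, 0.0]
grip_width: 0.15
grip_force: 79.4
```

carry_out(plan=[[0, 0, 0.002, 0, 1], [0, 0, 0, 0, 1]])

```text
time: 11.05
tcp_pos: [566.6, 191.8, 179.9]
ee_rot: [-3.106, -0.473, 0.001]
force: [0.2, 0.3, -0.5]
grip_width: 0.152
grip_force: 79.4
```

carry_out(plan=[[0, 0, 0.002, 0, 1], [0, 0, 0, 0, 1]])

```text
time: 11.25
tcp_pos: [566.8, 191.8, 179.1]
ee_rot: [-3.106, -0.473, -0.001]
force: [-2.0, 0.0, 1.9]
grip_width: 0.152
grip_force: 80.1
```

carry_out(plan=[[0, 0, 0.002, 0, 1], [0, 0, 0, 0, 1]])

```text
time: 11.45
tcp_pos: [566.8, 191.8, 178.8]
ee_rot: [-3.106, -0.473, -0.003]
force: [-4.6, -1.5, 7.6]
grip_width: 0.15
grip_force: 80.8
```

Run:
```python
from h import *
s=manip.state(); show(s); print(s["moment"].round(2))
for n,(x0,x1,y0,y1) in {"scene":(255,325,110,205),"side":(195,330,150,275)}.items():
    c=manip.read_camera(n); a=cv2.resize(c["image"][y0:y1,x0:x1],None,fx=5,fy=5)[:590,:]
    if n=="scene": A=a
    else: A=np.hstack([A[:475],cv2.resize(a,None,fx=.66,fy=.8)[:475]] if False else [A[:475],cv2.resize(c["image"][y0:y1,x0:x1],(440,475))])
cv2.imwrite("pics/n2.png",A); print(A.shape)
for ph in (36,40,44):
    a=np.radians(15.6+ph); y=np.radians(17.3); t=s["tcp_pos"]+[199.9*np.cos(a)*np.cos(y),199.9*np.cos(a)*np.sin(y),2-199.9*np.sin(a)]; print(ph,t.round(), px(manip.read_camera("scene"),t),px(c,t))
```

```text
t 11.45 p [566.8 191.8 178.8] yaw 17.33 F [-4.6 -1.5  7.6] w 0.15 gf 80.8 q [ 0.23  0.22  1.36 -0.    1.56  1.5 ]
[-0.12  0.59 -0.01]
(475, 790, 3)
36 [685. 229.  24.] [308.46071539 201.43347427] [201.22680067 243.86259886]
40 [675. 225.  16.] [305.50335474 201.31883643] [206.37563588 246.28414116]
44 [663. 222.   8.] [302.50928608 200.92596505] [211.68797204 248.39822757]
```

View pics/n2.png

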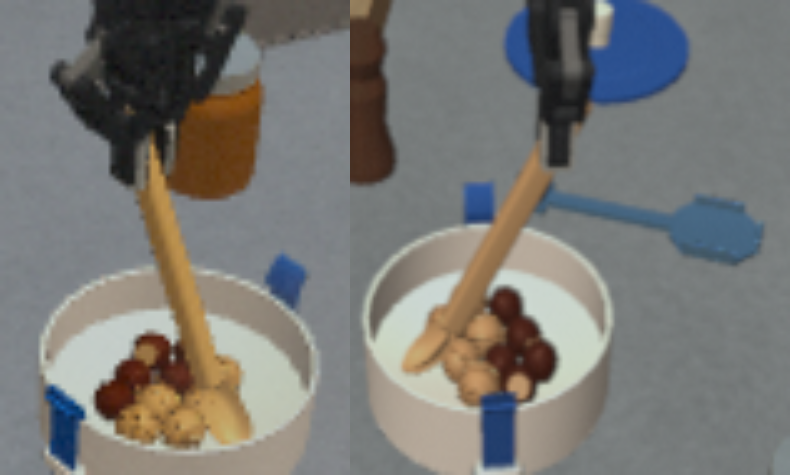

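Bowl tip rests on the floor at the far side (scene (303,198)), walnuts behind it. Now stir: pull through the middle, then circle.

carry_out(plan=[[0, 0, -0.005, 0, 1], [-0.012, 0, 0.002, 0, 1], [-0.012, 0, 0.002, 0, 1], [-0.012, 0, 0.002, 0, 1], [-0.012, 0, 0.001, 0, 1]])

```text
time: 12.2
tcp_pos: [523.0, 178.0, 175.7]
ee_rot: [-3.105, -0.473, -0.012]
force: [3.7, 1.3, 4.5]
grip_width: 0.15
grip_force: 79.6
```

carry_out(plan=[[-0.012, 0, 0.001, 0, 1], [-0.012, 0, 0, 0, 1], [-0.009, 0, 0, 0, 1], [0.004, 0.009, 0, 0, 1], [0.004, 0.009, 0, 0, 1]])

```text
time: 12.7
tcp_pos: [501.6, 152.1, 172.3]
ee_rot: [3.105, 0.474, -0.005]
force: [-0.4, -0.1, -0.2]
grip_width: 0.151
grip_force: 79.1
```

carry_out(plan=[[0.009, 0.004, 0, 0, 1], [0.009, 0.004, 0, 0, 1], [0.009, -0.004, 0, 0, 1], [0.009, -0.004, 0, 0, 1], [0.004, -0.009, 0, 0, 1]])

```text
time: 13.2
tcp_pos: [538.8, 174.0, 172.8]
ee_rot: [-3.106, -0.472, 0.001]
force: [-0.4, -0.5, -1.4]
grip_width: 0.144
grip_force: 79.0
```

carry_out(plan=[[0.004, -0.009, 0, 0, 1], [-0.004, -0.009, 0, 0, 1], [-0.004, -0.009, 0, 0, 1], [-0.009, -0.004, 0, 0, 1], [-0.009, -0.004, 0, 0, 1]])

```text
time: 13.7
tcp_pos: [505.9, 200.6, 174.0]
ee_rot: [3.106, 0.474, 0.003]
force: [1.3, 0.6, 2.6]
grip_width: 0.151
grip_force: 79.2
```

```bash
python3 nuts.py
```

```text
t 13.7 p [505.9 200.6 174. ] yaw 17.35 F [1.3 0.6 2.6] w 0.151 gf 79.2 q [ 0.27  0.1   1.51 -0.    1.53  1.54]
W [[-12, 34], [7, 61], [9, 16], [41, 12], [27, 10], [-73, 46]]
C [[-14, -30], [-42, 21], [-37, -7], [7, -36]]
```

carry_out(plan=[[-0.009, 0.004, 0, 0, 1], [-0.009, 0.004, 0, 0, 1], [-0.004, 0.009, 0, 0, 1], [-0.004, 0.009, 0, 0, 1], [0.012, 0, 0, 0, 1]])

```text
time: 14.35
tcp_pos: [499.9, 169.6, 173.6]
ee_rot: [3.106, 0.47, -0.003]
force: [-0.0, -0.0, 0.3]
grip_width: 0.149
grip_force: 78.9
```

carry_out(plan=[[0.012, 0, 0.001, 0, 1], [0.012, 0, 0, 0, 1], [0.012, 0, -0.001, 0, 1], [0.012, 0, -0.002, 0, 1], [-0.005, 0.012, -0.001, 0, 1]])

```text
time: 14.85
tcp_pos: [546.2, 174.2, 174.4]
ee_rot: [-3.104, -0.477, 0.006]
force: [-1.9, 0.1, -0.6]
grip_width: 0.153
grip_force: 78.8
```

carry_out(plan=[[-0.005, 0.012, 0, 0, 1], [-0.012, 0.005, 0, 0, 1], [-0.012, 0.005, 0, 0, 1], [-0.012, -0.005, 0.001, 0, 1], [-0.012, -0.005, 0.001, 0, 1]])

```text
time: 15.35
tcp_pos: [498.3, 144.4, 175.4]
ee_rot: [3.106, 0.47, 0.006]
force: [0.7, -0.2, 2.2]
grip_width: 0.152
grip_force: 79.1
```

carry_out(plan=[[-0.002, -0.012, 0, 0, 1], [-0.002, -0.012, 0, 0, 1], [0.002, -0.012, 0, 0, 1], [0.005, -0.012, 0, 0, 1], [0.012, -0.005, 0, 0, 1]])

```text
time: 15.85
tcp_pos: [497.6, 200.8, 176.9]
ee_rot: [3.103, 0.473, 0.006]
force: [-0.8, -4.0, 10.6]
grip_width: 0.15
grip_force: 79.3
```

carry_out(plan=[[0.012, 0, 0, 0, 1], [0.012, 0.005, 0, 0, 1], [0.01, 0.01, 0, 0, 1], [0.005, 0.012, 0, 0, 1], [0, 0.01, 0, 0, 1]])

```text
time: 16.35
tcp_pos: [545.1, 175.8, 172.6]
ee_rot: [3.105, 0.473, -0.006]
force: [0.0, -0.2, -0.3]
grip_width: 0.15
grip_force: 77.9
```

```bash
python3 nuts.py
```

```text
t 16.35 p [545.1 175.8 172.6] yaw 17.32 F [ 0.  -0.2 -0.3] w 0.15 gf 77.9 q [ 0.21  0.17  1.43 -0.    1.55  1.48]
W [[19, 10], [27, -17], [-11, 25], [41, 18], [-30, 29], [-82, 36]]
C [[-42, -1], [-18, -24], [-19, 3]]
```

carry_out(plan=[[0.008, 0.006, -0.004, 0, 1], [0.01, 0.006, -0.003, 0, 1], [-0.012, 0, 0.002, 0, 1], [-0.013, 0, 0.002, 0, 1], [-0.013, 0, 0.002, 0, 1]])

```text
time: 17.0
tcp_pos: [530.0, 159.2, 175.9]
ee_rot: [-3.106, -0.473, -0.002]
force: [0.3, -0.3, -0.1]
grip_width: 0.154
grip_force: 78.1
```

carry_out(plan=[[-0.013, 0, 0, 0, 1], [-0.013, 0, 0, 0, 1], [-0.013, -0.002, -0.001, 0, 1], [0, -0.012, 0, 0, 1], [-0.001, -0.013, 0.001, 0, 1]])

```text
time: 17.5
tcp_pos: [484.2, 174.1, 176.6]
ee_rot: [-3.105, -0.472, -0.006]
force: [0.4, 1.3, 2.4]
grip_width: 0.15
grip_force: 78.2
```

carry_out(plan=[[0.013, -0.002, 0.001, 0, 1], [0.013, 0, 0, 0, 1], [0.013, 0, -0.001, 0, 1], [0.013, 0, -0.002, 0, 1], [0.012, 0, -0.002, 0, 1]])

```text
time: 18.0
tcp_pos: [545.4, 195.1, 179.1]
ee_rot: [3.106, 0.474, 0.0]
force: [-0.3, -0.3, 0.1]
grip_width: 0.148
grip_force: 78.1
```

carry_out(plan=[[0.01, -0.01, -0.003, 0, 1], [0, -0.012, -0.001, 0, 1], [-0.013, 0, 0.001, 0, 1], [-0.013, 0, 0.001, 0, 1], [-0.013, 0, 0.001, 0, 1]])

```text
time: 18.5
tcp_pos: [509.3, 207.5, 179.3]
ee_rot: [-3.105, -0.475, 0.002]
force: [-0.1, -0.0, -0.2]
grip_width: 0.149
grip_force: 78.2
```

carry_out(plan=[[-0.013, 0, 0.001, 0, 1], [-0.013, 0, 0, 0, 1], [-0.006, 0.01, 0.001, 0, 1], [0, 0.013, 0, 0, 1], [0, 0.013, 0, 0, 1]])

```text
time: 19.0
tcp_pos: [490.4, 161.8, 177.8]
ee_rot: [3.106, 0.474, -0.001]
force: [0.7, 0.9, -0.4]
grip_width: 0.144
grip_force: 78.2
```

carry_out(plan=[[0, 0.012, -0.001, 0, 1], [0.013, 0, 0, 0, 1], [0.013, 0, 0, 0, 1], [0.013, 0, -0.001, 0, 1], [0.013, 0, -0.002, 0, 1]])

```text
time: 19.5
tcp_pos: [544.4, 165.6, 182.0]
ee_rot: [3.106, 0.471, -0.001]
force: [0.1, 0.0, -0.3]
grip_width: 0.146
grip_force: 78.1
```

```bash
cat > wn.py <<'E'
from h import *
T=np.array([608,203.])
s=manip.state(); show(s)
c=manip.read_camera("wrist"); cv2.imwrite("pics/wl.png",c["image"]); hsv=cv2.cvtColor(c["image"],cv2.COLOR_BGR2HSV)
reg=np.zeros(hsv.shape[:2],np.uint8); cv2.fillConvexPoly(reg,np.array([px(c,[*(T+62*np.array([np.cos(a),np.sin(a)])),20]) for a in np.linspace(0,6.28,40)]).astype(np.int32),255)
print("centre px",px(c,[*T,6]).round())
for nm,lo,hi in(("W",(8,70,100),(25,255,255)),("C",(0,60,10),(14,255,95))):
    m=cv2.inRange(hsv,lo,hi)&reg; D=cv2.distanceTransform(cv2.morphologyEx(m,cv2.MORPH_CLOSE,np.ones((7,7))),cv2.DIST_L2,5); pts=[]
    for _ in range(7):
        _,v,_,p=cv2.minMaxLoc(D)
        if v<6: break
        pts.append(((onz(c,p,22)[:2]-T).round().astype(int).tolist(),int(v))); cv2.circle(D,p,int(v*1.3),0,-1)
    print(nm,pts)
E
python3 wn.py; python3 nuts.py
```

```text
t 19.5 p [544.4 165.6 182. ] yaw 17.24 F [ 0.1  0.  -0.3] w 0.146 gf 78.1 q [ 0.2   0.15  1.43 -0.    1.56  1.47]
centre px [237. 104.]
W [([15, -7], 24), ([44, -4], 19), ([18, 22], 15), ([-10, -18], 14), ([-33, 34], 14), ([-39, -29], 12), ([-24, -28], 9)]
C [([-9, 21], 12), ([-34, 5], 11), ([-3, -38], 9)]
t 19.55 p [546.2 166.1 182.2] yaw 17.24 F [ 1.8 -0.6 -0.7] w 0.154 gf 78.1 q [0.2  0.15 1.43 0.   1.56 1.47]
W [[21, 7], [-36, 23], [21, -27], [-37, 36], [15, -14], [-8, 15]]
C [[-13, -17], [-38, -16], [4, -37], [-32, 2]]
```

carry_out(plan=[[0, 0, -0.03, 0, 1], [0, 0, -0.04, 0, 1], [-0.04, 0, -0.02, 0, 1], [-0.04, 0, 0, 0, 1], [0, 0, 0, 0, 1]])

```text
time: 20.2
tcp_pos: [462.7, 141.6, 272.9]
ee_rot: [3.106, 0.473, -0.002]
force: [-0.1, -0.2, -0.2]
grip_width: 0.15
grip_force: 78.1
```

```bash
python3 wn.py;python3 nuts.py; python3 -c "
import cv2
a=cv2.imread('pics/wl.png'); cv2.imwrite('pics/wl2.png',a[0:300])"
```

```text
t 20.2 p [462.7 141.6 272.9] yaw 17.3 F [-0.1 -0.2 -0.2] w 0.15 gf 78.1 q [ 0.18 -0.06  1.47 -0.    1.73  1.45]
centre px [241.  29.]
W [([28, -4], 25), ([-19, -23], 19), ([-32, 35], 11), ([-46, -25], 8), ([16, 30], 6), ([-3, -46], 6)]
C [([-9, 21], 10), ([-34, 6], 9)]
t 20.25 p [464.7 142.1 272.6] yaw 17.3 F [-0.1 -0.2 -0.4] w 0.148 gf 78.1 q [ 0.18 -0.06  1.47  0.    1.73  1.45]
W [[14, -4], [36, -1], [21, -27], [-37, 37], [20, 25], [32, 13]]
C [[-14, -16], [-39, -16], [-34, 5], [2, -36]]
```

View pics/wl2.png

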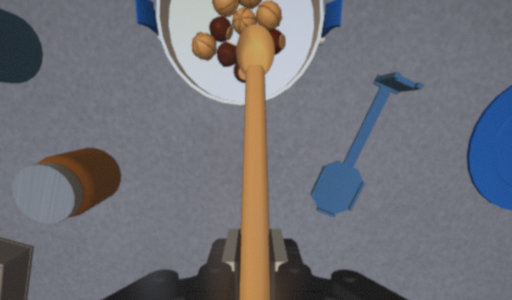

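Walnut at left (204,45), chestnuts at (220,28),(227,53),(278,42),(241,73) – walnuts still all forward except one. I'll turn the spoon and drag chestnuts through from the other side.

carry_out(plan=[[0, 0, 0, -8.5, 1], [0, 0, 0, -8.5, 1], [0, 0, 0, -8.5, 1], [0, 0, 0, -8.5, 1], [0, 0, 0, -8.5, 1]])

```text
time: 20.9
tcp_pos: [467.7, 143.0, 271.6]
ee_rot: [-2.718, -1.575, 0.002]
force: [-0.1, 0.5, -1.0]
grip_width: 0.148
grip_force: 78.1
```

carry_out(plan=[[0, 0, 0, -8.5, 1], [0, 0, 0, -8.5, 1], [0, 0, 0, -8.5, 1], [0, 0, 0, -8.5, 1], [0, 0, 0, -8.5, 1]])

```text
time: 21.4
tcp_pos: [467.7, 142.9, 271.7]
ee_rot: [-1.962, -2.453, 0.001]
force: [0.3, -0.2, -0.5]
grip_width: 0.149
grip_force: 78.1
```

carry_out(plan=[[0, 0, 0, -8.5, 1], [0, 0, 0, -8.5, 1], [0, 0, 0, -8.5, 1], [0, 0, 0, -8.5, 1], [0, 0, 0, -8.5, 1]])

```text
time: 21.9
tcp_pos: [467.8, 143.0, 271.7]
ee_rot: [-0.94, -2.997, 0.001]
force: [-0.1, 0.2, -0.2]
grip_width: 0.15
grip_force: 78.1
```

carry_out(plan=[[0, 0, 0, -8.5, 1], [0, 0, 0, -1.7, 1], [-0.0367, 0.026, 0, 0, 1], [-0.0367, 0.026, 0, 0, 1], [-0.0367, 0.026, 0, 0, 1]])

```text
time: 22.4
tcp_pos: [601.4, 167.4, 271.9]
ee_rot: [0.683, 3.066, 0.0]
force: [-0.0, -0.4, 0.0]
grip_width: 0.15
grip_force: 78.1
```

carry_out(plan=[[-0.0367, 0.026, 0, 0, 1], [0, 0, 0, 0, 1], [0, 0, 0, 0, 1]])

```text
time: 22.7
tcp_pos: [644.6, 175.1, 268.9]
ee_rot: [-0.681, -3.062, 0.003]
force: [0.0, 1.2, 0.0]
grip_width: 0.151
grip_force: 78.3
```

```bash
python3 - <<'E'
from h import *
s=manip.state(); show(s); print(delta(s,[641.9,174,182]))
E
python3 nuts.py; python3 wn.py
```

```text
t 22.7 p [644.6 175.1 268.9] yaw 154.92 F [0.  1.2 0. ] w 0.151 gf 78.3 q [ 0.18  0.36  1.01  0.    1.78 -0.95]
[ 1.6 -1.9 86.9]
t 22.7 p [644.6 175.1 268.9] yaw 154.92 F [0.  1.2 0. ] w 0.151 gf 78.3 q [ 0.18  0.36  1.01  0.    1.78 -0.95]
W [[14, -4], [36, -1], [-37, 37], [20, 25], [15, -19], [29, -29]]
C [[-13, -18], [-41, -19], [-32, 2], [2, -36], [-2, 19]]
t 22.85 p [643.1 175.1 273.7] yaw 154.99 F [ 0.4 -0.8 -0.1] w 0.151 gf 78.2 q [ 0.18  0.35  1.01  0.    1.78 -0.95]
centre px [263. 129.]
W [([18, -7], 20), ([-41, 13], 13), ([-14, -3], 12), ([-34, 34], 11), ([18, 26], 8), ([40, -32], 8), ([-47, -20], 7)]
C [([-9, 23], 8), ([-6, -37], 7)]
```

carry_out(plan=[[0, 0, 0.035, 0, 1], [0, 0, 0.035, 0, 1], [0, 0, 0.021, 0, 1], [0, 0, 0, 0, 1], [-0.01, 0, 0.001, 0, 1]])

```text
time: 23.4
tcp_pos: [651.7, 171.7, 182.9]
ee_rot: [0.677, 3.067, 0.002]
force: [-1.9, 2.1, 4.5]
grip_width: 0.151
grip_force: 78.0
```

carry_out(plan=[[-0.012, 0, 0.002, 0, 1], [-0.012, 0, 0.002, 0, 1], [-0.012, 0.001, 0.003, 0, 1], [-0.012, 0.002, 0.001, 0, 1], [-0.012, 0.002, 0, 0, 1]])

```text
time: 23.9
tcp_pos: [710.8, 149.1, 171.3]
ee_rot: [-0.681, -3.067, 0.001]
force: [-0.3, -0.1, -0.3]
grip_width: 0.151
grip_force: 78.0
```

carry_out(plan=[[-0.012, 0.002, 0, 0, 1], [-0.006, 0, 0, 0, 1], [0, 0, 0, 0, 1], [0, 0, -0.03, 0, 1], [0, 0, -0.04, 0, 1]])

```text
time: 24.4
tcp_pos: [725.1, 144.1, 238.5]
ee_rot: [-0.678, -3.059, 0.004]
force: [1.4, 0.0, -0.3]
grip_width: 0.148
grip_force: 77.9
```

carry_out(plan=[[0.03, 0, -0.01, 0, 1], [0.04, 0, 0, 0, 1], [0, 0, 0, 0, 1]])

```text
time: 24.7
tcp_pos: [658.6, 176.3, 252.7]
ee_rot: [-0.673, -3.065, -0.001]
force: [0.3, 1.2, -0.7]
grip_width: 0.153
grip_force: 78.0
```

```bash
python3 nuts.py; python3 wn.py
```

```text
t 24.7 p [658.6 176.3 252.7] yaw 155.24 F [ 0.3  1.2 -0.7] w 0.153 gf 78.0 q [ 0.18  0.39  1.    0.    1.76 -0.96]
W [[28, 2], [21, 22], [14, -8], [21, -27], [-37, 37], [2, 5]]
C [[-14, -17], [-38, -16], [-32, 1], [4, -37]]
t 24.85 p [663.1 173.8 252.6] yaw 155.04 F [ 0.4  0.1 -0.1] w 0.149 gf 78.0 q [ 0.17  0.4   0.99 -0.    1.76 -0.96]
centre px [257. 114.]
W [([18, -3], 19), ([-39, 20], 14), ([-17, 3], 12), ([40, -23], 12), ([17, 26], 9), ([-33, 39], 8), ([-48, -20], 7)]
C [([-18, -20], 8), ([-6, -37], 8), ([-35, -10], 7), ([-9, 25], 7)]
```

Run:
```python
from h import *
a=manip.read_camera("scene")["image"][155:215,255:325]; b=manip.read_camera("side")["image"][195:280,190:285]; w=cv2.imread("pics/wl.png")[20:235,130:385]
L=np.vstack([cv2.resize(a,(350,300),interpolation=2),cv2.resize(b,(350,300),interpolation=2)])
cv2.imwrite("pics/last.png",np.hstack([L,cv2.resize(w,(450,380))[0:380] if False else cv2.copyMakeBorder(cv2.resize(w,(450,380)),0,220,0,0,0)]))
```

```text
(no output)
```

View pics/last.png

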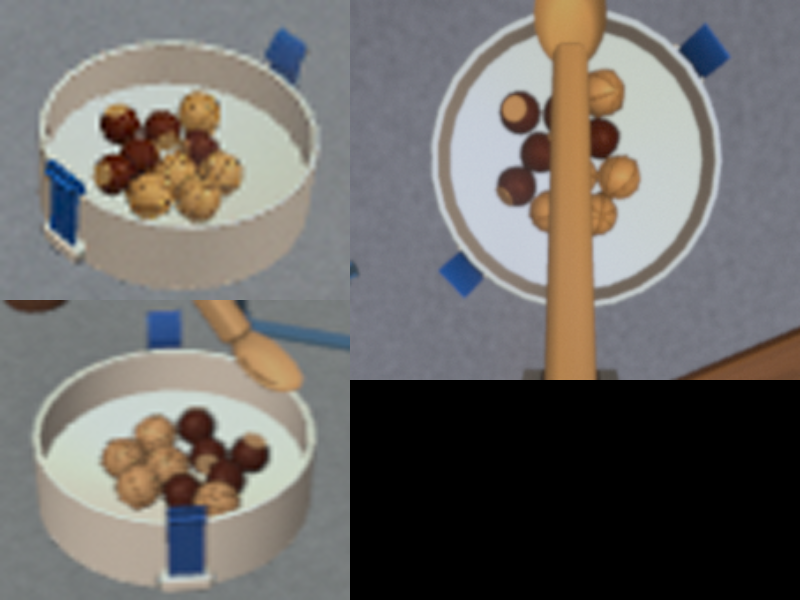

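Run:
```python
from h import *
s=manip.state(); show(s); y=np.radians(yaw(s)); c=manip.read_camera("side"); w=manip.read_camera("wrist"); A=manip.read_camera("scene")
for ph in (0,10,20,30,40):
    a=np.radians(15.6+ph); t=s["tcp_pos"]+[199.9*np.cos(a)*np.cos(y),199.9*np.cos(a)*np.sin(y),2-199.9*np.sin(a)]
    print(ph,t.round(),px(c,t).round(),px(w,t).round(),px(A,t).round())
for n,C in(("side",c),("wrist",w),("scene",A)):
    m=cv2.inRange(cv2.cvtColor(C["image"],cv2.COLOR_BGR2HSV),(8,90,100),(22,255,255)); k,l,st,ce=cv2.connectedComponentsWithStats(m); print(n,[(st[i].tolist()) for i in range(1,k) if st[i][4]>100 and 100<st[i][0]<340 and st[i][1]<260])
```

```text
t 25.0 p [664.  173.3 252.2] yaw 154.97 F [-0.4  0.1 -0.9] w 0.152 gf 78.0 q [ 0.17  0.4   0.99 -0.    1.76 -0.96]
0 [490. 255. 200.] [292. 197.] [ 255. -176.] [291. 116.]
10 [501. 250. 168.] [285. 209.] [255. -96.] [291. 128.]
20 [517. 242. 138.] [277. 218.] [255. -35.] [290. 139.]
30 [537. 232. 111.] [267. 224.] [255.  14.] [290. 150.]
40 [562. 221.  89.] [256. 227.] [255.  56.] [289. 161.]
side [[230, 36, 47, 61, 1305], [264, 79, 15, 19, 122], [157, 127, 48, 44, 1056], [215, 141, 57, 80, 803], [218, 228, 23, 26, 354]]
wrist [[233, 0, 61, 333, 10625], [216, 72, 15, 17, 190], [299, 200, 142, 106, 7441]]
scene [[281, 181, 22, 18, 236], [268, 217, 121, 80, 5329], [140, 258, 95, 90, 3349]]
```

Spoon has flattened in the grip (~26° instead of 44°): it rode over the nuts. Re-tilt against the inner far wall, then grip harder.

carry_out(plan=[[-0.014, 0.003, 0.0, 0, 1], [0, 0, 0.04, 0, 1], [0, 0, 0.043, 0, 1], [0, 0, 0, 0, 1], [0.005, 0, 0, 0, 1]], force=25)

```text
time: 25.65
tcp_pos: [672.4, 172.2, 168.1]
ee_rot: [-0.68, -3.064, 0.002]
force: [0.1, 0.7, -0.4]
grip_width: 0.147
grip_force: 78.0
```

carry_out(plan=[[0.007, 0, 0, 0, 1], [0.01, 0, -0.01, 0, 1], [0.01, 0, -0.01, 0, 1], [0.01, 0, -0.009, 0, 1], [0.01, 0, -0.008, 0, 1]])

```text
time: 26.15
tcp_pos: [630.2, 193.2, 209.9]
ee_rot: [0.678, 3.062, 0.004]
force: [5.2, -1.5, -0.2]
grip_width: 0.15
grip_force: 80.2
```

carry_out(plan=[[0.01, 0, -0.007, 0, 1], [0.01, 0, -0.006, 0, 1], [0.01, 0, -0.005, 0, 1], [0, 0, 0, 0, 1]])

```text
time: 26.55
tcp_pos: [601.2, 206.3, 225.4]
ee_rot: [-0.677, -3.067, -0.001]
force: [1.8, 0.1, -0.8]
grip_width: 0.148
grip_force: 81.3
```

```bash
cat > ph.py <<'E'
from h import *
s=manip.state(); show(s); print(s["moment"].round(2)); y=np.radians(yaw(s)); C=[manip.read_camera(n) for n in("side","wrist","scene")]
for ph in (25,35,45,55):
    a=np.radians(15.6+ph); t=s["tcp_pos"]+[199.9*np.cos(a)*np.cos(y),199.9*np.cos(a)*np.sin(y),2-199.9*np.sin(a)]
    r=t[:2]-[608,203]; print(ph,"tip f",round(r@[np.cos(y),np.sin(y)]),"l",round(r@[np.sin(y),-np.cos(y)]),"z",round(t[2]),*[px(c,t).round() for c in C])
for n,c in zip(("side","wrist","scene"),C):
    m=cv2.inRange(cv2.cvtColor(c["image"],cv2.COLOR_BGR2HSV),(8,90,100),(22,255,255)); k,l,st,ce=cv2.connectedComponentsWithStats(m)
    for i in range(1,k):
        if st[i][4]>100 and 190<st[i][0]<340 and st[i][1]<260 and st[i][3]>25:
            P=np.argwhere(l==i); print(n,st[i].tolist(),"bottom",P[P[:,0].argmax()][::-1],"top",P[P[:,0].argmin()][::-1],"L",P[P[:,1].argmin()][::-1],"R",P[P[:,1].argmax()][::-1])
E
python3 ph.py
```

```text
t 26.55 p [601.2 206.3 225.4] yaw 155.11 F [ 1.8  0.1 -0.8] w 0.148 gf 81.3 q [ 0.24  0.28  1.19  0.    1.67 -0.9 ]
[-0.07 -0.51 -0.  ]
25 tip f 159 l 0 z 97 [300. 245.] [255. -10.] [290. 139.]
35 tip f 134 l 0 z 73 [289. 249.] [255.  36.] [289. 149.]
45 tip f 106 l 0 z 53 [276. 251.] [255.  75.] [289. 159.]
55 tip f 74 l 0 z 39 [264. 250.] [255. 111.] [289. 169.]
side [261, 40, 14, 33, 138] bottom [261  72] top [263  40] L [261  41] R [274  41]
side [237, 170, 31, 78, 633] bottom [262 247] top [243 170] L [237 179] R [267 241]
side [218, 228, 23, 26, 354] bottom [226 253] top [231 228] L [218 238] R [240 239]
wrist [229, 104, 63, 230, 7272] bottom [252 333] top [249 104] L [229 205] R [291 181]
scene [286, 125, 12, 43, 209] bottom [287 167] top [295 125] L [286 165] R [297 126]
scene [268, 217, 121, 80, 5325] bottom [294 296] top [352 217] L [268 246] R [388 256]
```

carry_out(plan=[[-0.016, -0.014, 0, 0, 1], [0, 0, 0.012, 0, 1], [0, 0, 0.008, 0, 1], [0, 0, 0, 0, 1]], force=120)

```text
time: 27.1
tcp_pos: [609.5, 186.0, 200.6]
ee_rot: [-0.678, -3.06, 0.003]
force: [-0.6, 0.1, -0.1]
grip_width: 0.141
grip_force: 117.0
```

carry_out(plan=[[0, 0, 0.002, 0, 1], [0, 0, 0.0, 0, 1]])

```text
time: 27.3
tcp_pos: [610.9, 186.3, 202.0]
ee_rot: [-0.678, -3.067, -0.0]
force: [0.7, 0.4, -0.3]
grip_width: 0.144
grip_force: 117.0
```

carry_out(plan=[[0, 0, 0.002, 0, 1], [0, 0, 0.0, 0, 1]])

```text
time: 27.5
tcp_pos: [611.2, 186.1, 200.5]
ee_rot: [0.679, 3.067, 0.0]
force: [-0.9, -0.4, -0.5]
grip_width: 0.142
grip_force: 117.0
```

```bash
python3 ph.py | head -6
```

```text
t 27.5 p [611.2 186.1 200.5] yaw 155.04 F [-0.9 -0.4 -0.5] w 0.142 gf 117.0 q [ 0.21  0.3   1.22  0.    1.62 -0.93]
[-0.02 -0.02 -0.02]
25 tip f 142 l -14 z 72 [295. 247.] [255.  -9.] [285. 148.]
35 tip f 117 l -14 z 48 [284. 251.] [255.  36.] [285. 158.]
45 tip f 88 l -14 z 28 [273. 252.] [255.  75.] [284. 168.]
55 tip f 56 l -14 z 14 [261. 251.] [255. 111.] [284. 178.]
```

carry_out(plan=[[0, 0, 0.003, 0, 1], [0, 0, 0.0, 0, 1]])

```text
time: 27.85
tcp_pos: [611.1, 185.7, 196.8]
ee_rot: [-0.679, -3.067, 0.0]
force: [-0.7, -0.1, 0.2]
grip_width: 0.145
grip_force: 117.0
```

carry_out(plan=[[0, 0, 0.003, 0, 1], [0, 0, 0.0, 0, 1]])

```text
time: 28.05
tcp_pos: [611.2, 185.8, 193.8]
ee_rot: [-0.679, -3.067, 0.0]
force: [-0.3, -0.4, 0.1]
grip_width: 0.145
grip_force: 117.0
```

carry_out(plan=[[0, 0, 0.003, 0, 1], [0, 0, 0.0, 0, 1]])

```text
time: 28.25
tcp_pos: [611.9, 185.8, 193.2]
ee_rot: [0.679, 3.065, 0.002]
force: [0.3, -1.9, 3.8]
grip_width: 0.143
grip_force: 117.6
```

carry_out(plan=[[0, 0, 0.003, 0, 1], [0, 0, 0.0, 0, 1]])

```text
time: 28.45
tcp_pos: [612.7, 185.8, 192.7]
ee_rot: [0.678, 3.061, 0.004]
force: [0.1, -0.3, 10.1]
grip_width: 0.147
grip_force: 118.1
```

```bash
python3 ph.py
```

```text
t 28.45 p [612.7 185.8 192.7] yaw 155.01 F [ 0.1 -0.3 10.1] w 0.147 gf 118.1 q [ 0.21  0.3   1.23 -0.    1.6  -0.93]
[-0.03  0.56  0.05]
25 tip f 140 l -14 z 65 [294. 250.] [254. -11.] [285. 150.]
35 tip f 115 l -14 z 40 [283. 254.] [254.  35.] [285. 160.]
45 tip f 87 l -14 z 21 [272. 255.] [254.  74.] [284. 170.]
55 tip f 55 l -14 z 6 [260. 254.] [254. 110.] [284. 180.]
side [256, 56, 7, 41, 212] bottom [257  96] top [257  56] L [256  84] R [262  57]
side [234, 177, 30, 79, 684] bottom [247 255] top [239 177] L [234 186] R [263 244]
side [218, 228, 23, 26, 357] bottom [225 253] top [231 228] L [218 237] R [240 241]
wrist [238, 102, 73, 232, 8017] bottom [252 333] top [249 102] L [238 124] R [310 172]
scene [276, 139, 17, 41, 206] bottom [277 179] top [288 139] L [276 178] R [292 140]
scene [268, 217, 121, 80, 5322] bottom [294 296] top [352 217] L [268 246] R [388 257]
```

carry_out(plan=[[0, 0, -0.007, 0, 1], [-0.012, 0, 0.002, 0, 1], [-0.012, 0, 0.003, 0, 1], [-0.012, 0, 0.002, 0, 1], [-0.012, 0, 0.002, 0, 1]])

```text
time: 29.1
tcp_pos: [655.5, 164.7, 184.6]
ee_rot: [-0.68, -3.065, 0.001]
force: [-0.8, -0.7, 0.1]
grip_width: 0.143
grip_force: 117.2
```

carry_out(plan=[[-0.012, 0.001, 0, 0, 1], [-0.012, 0.001, 0, 0, 1], [-0.012, 0.001, 0, 0, 1], [-0.005, 0, 0, 0, 1], [0, 0, 0, 0, 1]])

```text
time: 29.6
tcp_pos: [693.8, 150.5, 185.9]
ee_rot: [-0.68, -3.066, -0.0]
force: [-0.2, 0.5, 2.1]
grip_width: 0.146
grip_force: 117.4
```

```bash
cat > k.py <<'E'
from h import *
import sys
# classify nuts in wrist + scene views, ignore spoon strip in wrist
T=np.array([608,203.]); s=manip.state(); show(s); y=np.radians(yaw(s)); U=np.array([np.cos(y),np.sin(y)]); V=np.array([np.sin(y),-np.cos(y)])
for n in("wrist","scene","side"):
    c=manip.read_camera(n); f=4 if n!="wrist" else 2
    I=cv2.resize(c["image"],None,fx=f,fy=f,interpolation=cv2.INTER_CUBIC); hsv=cv2.cvtColor(I,cv2.COLOR_BGR2HSV)
    reg=np.zeros(I.shape[:2],np.uint8); cv2.fillConvexPoly(reg,np.array([f*px(c,[*(T+66*np.array([np.cos(a),np.sin(a)])),20]) for a in np.linspace(0,6.28,40)]).astype(np.int32),255)
    p0,p1=px(c,[*T,20]),px(c,[*(T+[0,10]),20]); R=f*np.linalg.norm(p1-p0)*1.36 if n!="side" else f*np.linalg.norm(px(c,[*(T+[10,0]),20])-p0)*1.36
    for nm,lo,hi in(("W",(8,70,100),(25,255,255)),("C",(0,50,10),(15,255,110))):
        m=cv2.inRange(hsv,lo,hi)&reg
        k=np.zeros((int(2*R)+3,)*2,np.float32); cv2.circle(k,(int(R)+1,)*2,int(R*.9),1,-1); k/=k.sum()
        D=cv2.filter2D(m.astype(np.float32)/255,-1,k); o=[]
        for _ in range(7):
            _,v,_,p=cv2.minMaxLoc(D)
            if v<.5: break
            q=onz(c,np.array(p)/f,23)[:2]-T; o.append((int(q@U),int(q@V),round(v,1))); cv2.circle(D,p,int(1.6*R),0,-1)
        print(n,nm,o)
E
python3 k.py
```

```text
t 29.6 p [693.8 150.5 185.9] yaw 154.97 F [-0.2  0.5  2.1] w 0.146 gf 117.4 q [ 0.13  0.47  1.02  0.    1.65 -1.  ]
wrist W [(36, 26, 1.0), (14, -16, 1.0), (0, 36, 1.0), (-29, 36, 1.0), (-37, -11, 1.0), (-56, 1, 0.8)]
wrist C [(9, 10, 1.0), (-13, -12, 0.9), (-16, 13, 0.9), (-16, -39, 0.8), (-49, -36, 0.6)]
scene W [(38, 24, 1.0), (3, 37, 1.0), (-24, 36, 1.0), (16, -4, 1.0), (-33, -10, 1.0), (44, 4, 0.9), (-37, 12, 0.9)]
scene C [(-16, -33, 1.0), (7, 14, 0.9), (-21, 15, 0.6), (-14, -14, 0.5)]
side W [(-42, -14, 1.0), (-33, 30, 1.0), (-2, 32, 1.0), (16, -14, 1.0), (30, 12, 0.8), (-53, 5, 0.8)]
side C [(-4, 0, 1.0), (-13, -37, 0.8), (18, 21, 0.5), (-20, 14, 0.5)]
```

carry_out(plan=[[0, 0, -0.03, 0, 1], [0, 0, -0.04, 0, 1], [0, 0, -0.02, 0, 1], [0.03, -0.035, 0, 0, 1], [0.03, -0.035, 0, 0, 1]])

```text
time: 30.25
tcp_pos: [609.4, 112.7, 275.2]
ee_rot: [0.678, 3.067, -0.001]
force: [-0.2, -0.1, -0.1]
grip_width: 0.145
grip_force: 117.3
```

carry_out(plan=[[0, 0, 0, 0, 1], [0, 0, 0, 0, 1]])

```text
time: 30.45
tcp_pos: [608.2, 112.6, 276.2]
ee_rot: [0.68, 3.067, -0.0]
force: [1.0, 0.4, 0.1]
grip_width: 0.144
grip_force: 117.4
```

```bash
python3 k.py
```

```text
t 30.45 p [608.2 112.6 276.2] yaw 155.0 F [1.  0.4 0.1] w 0.144 gf 117.4 q [ 0.09  0.24  1.14 -0.    1.76 -1.04]
wrist W [(38, 21, 1.0), (27, -13, 1.0), (0, 35, 1.0), (-27, 37, 1.0), (-30, -10, 1.0), (-13, -25, 0.5)]
wrist C [(12, 9, 1.0), (9, -34, 0.9), (-14, 10, 0.9), (-2, -13, 0.7), (-18, -33, 0.6)]
scene W [(40, 21, 1.0), (4, 36, 1.0), (-24, -10, 1.0), (-23, 36, 1.0), (28, -11, 1.0), (-29, 9, 0.7)]
scene C [(1, 7, 1.0), (-17, -34, 1.0), (11, -33, 0.9), (-19, 20, 0.6)]
side W [(26, -13, 1.0), (-30, 32, 1.0), (0, 32, 1.0), (-30, -11, 0.9), (34, 14, 0.8)]
side C [(0, -7, 1.0), (8, -36, 0.8), (-11, 10, 0.8), (14, 19, 0.6), (-18, -35, 0.6)]
```

All ten nuts are clearly resolved: both kinds lie on all sides (largest angular gap 136° for walnuts, 112° for chestnuts) – mixed. Now bring the spoon to a free spot to un-tilt it on the worktop.

carry_out(plan=[[0, 0, 0, -7, 1], [0, 0, 0, -7, 1], [0, 0, 0, -6.6, 1], [0.0185, -0.046, 0, 0, 1], [0.0185, -0.046, 0, 0, 1]])

```text
time: 31.1
tcp_pos: [566.5, 24.1, 275.9]
ee_rot: [0.114, 3.139, -0.001]
force: [0.7, -0.6, -0.1]
grip_width: 0.145
grip_force: 117.4
```

carry_out(plan=[[0.0185, -0.046, 0, 0, 1], [0.0185, -0.046, 0, 0, 1], [0, 0, 0.04, 0, 1], [0, 0, 0.035, 0, 1], [0, 0, 0, 0, 1]])

```text
time: 31.6
tcp_pos: [519.2, -64.8, 195.7]
ee_rot: [-0.121, -3.128, -0.004]
force: [-0.4, 0.9, -0.7]
grip_width: 0.142
grip_force: 117.4
```

```bash
python3 ph.py
```

```text
t 31.6 p [519.2 -64.8 195.7] yaw 175.58 F [-0.4  0.9 -0.7] w 0.142 gf 117.4 q [-0.23  0.05  1.51  0.    1.59 -1.73]
[ 0.   -0.06 -0.08]
25 tip f 220 l -274 z 68 [345. 178.] [254.  -8.] [188. 152.]
35 tip f 195 l -274 z 43 [335. 185.] [254.  36.] [191. 162.]
45 tip f 166 l -274 z 24 [324. 189.] [254.  75.] [193. 172.]
55 tip f 134 l -274 z 9 [312. 191.] [254. 110.] [195. 182.]
side [204, 35, 73, 62, 1766] bottom [250  96] top [226  35] L [204  49] R [276  39]
side [291, 136, 25, 54, 335] bottom [314 189] top [292 136] L [291 137] R [315 187]
wrist [238, 102, 35, 232, 5753] bottom [251 333] top [254 102] L [238 302] R [272 305]
scene [268, 217, 121, 80, 5325] bottom [294 296] top [352 217] L [268 246] R [388 257]
```

carry_out(plan=[[0, 0, 0.008, 0, 1], [-0.008, 0, 0.006, 0, 1], [-0.011, 0, 0.007, 0, 1], [-0.011, 0, 0.007, 0, 1], [-0.014, 0, 0.01, 0, 1]], force=25)

```text
time: 32.25
tcp_pos: [568.6, -68.6, 166.9]
ee_rot: [0.119, 3.131, -0.002]
force: [6.1, -0.8, 10.9]
grip_width: 0.144
grip_force: 117.1
```

carry_out(plan=[[-0.014, 0, 0.01, 0, 1], [-0.012, 0, 0.012, 0, 1], [-0.012, 0, 0.012, 0, 1], [-0.01, 0, 0.014, 0, 1], [-0.01, 0, 0.014, 0, 1]])

```text
time: 32.75
tcp_pos: [626.7, -73.2, 103.7]
ee_rot: [0.119, 3.133, -0.002]
force: [2.4, -0.4, 5.3]
grip_width: 0.139
grip_force: 101.1
```

```bash
sed -i 's/(25,35,45,55)/(-5,0,5,15,25)/' ph.py; python3 ph.py
```

```text
t 32.75 p [626.7 -73.2 103.7] yaw 175.63 F [ 2.4 -0.4  5.3] w 0.139 gf 101.1 q [-0.21  0.33  1.38  0.    1.43 -1.7 ]
[ 0.06  0.41 -0.02]
-5 tip f 157 l -274 z 69 [322. 174.] [ 254. -237.] [192. 163.]
0 tip f 153 l -274 z 52 [320. 179.] [ 254. -183.] [193. 168.]
5 tip f 147 l -274 z 35 [317. 184.] [ 254. -138.] [194. 173.]
15 tip f 132 l -274 z 4 [311. 193.] [254. -66.] [196. 183.]
25 tip f 112 l -274 z -24 [303. 200.] [254. -11.] [198. 194.]
side [204, 35, 33, 29, 481] bottom [204  63] top [225  35] L [204  49] R [236  58]
side [256, 153, 53, 41, 380] bottom [301 193] top [256 153] L [256 153] R [308 190]
wrist [234, 0, 41, 334, 9072] bottom [251 333] top [234   0] L [234   0] R [274   0]
scene [268, 217, 121, 80, 5325] bottom [294 296] top [352 217] L [268 246] R [388 257]
```

carry_out(plan=[[-0.007, 0, 0.012, 0, 1], [-0.006, 0, 0.012, 0, 1], [-0.004, 0, 0.011, 0, 1], [0, 0, 0.006, 0, 1], [0, 0, 0, 0, 1]])

```text
time: 33.4
tcp_pos: [639.5, -73.9, 59.2]
ee_rot: [-0.12, -3.137, -0.0]
force: [-0.1, 0.9, 3.0]
grip_width: 0.144
grip_force: 98.0
```

```bash
python3 ph.py
```

```text
t 33.4 p [639.5 -73.9  59.2] yaw 175.62 F [-0.1  0.9  3. ] w 0.144 gf 98.0 q [-0.2   0.4   1.38 -0.    1.37 -1.7 ]
[ 0.04  0.52 -0.07]
-5 tip f 144 l -274 z 24 [316. 187.] [ 254. -224.] [194. 176.]
0 tip f 140 l -274 z 7 [314. 192.] [ 254. -173.] [195. 181.]
5 tip f 135 l -274 z -9 [311. 197.] [ 254. -130.] [196. 186.]
15 tip f 120 l -274 z -41 [305. 205.] [254. -62.] [198. 196.]
25 tip f 99 l -274 z -69 [297. 211.] [254.  -8.] [200. 206.]
side [204, 35, 42, 29, 499] bottom [204  63] top [225  35] L [204  49] R [245  37]
side [251, 165, 61, 30, 397] bottom [303 194] top [251 165] L [251 165] R [311 190]
wrist [239, 0, 32, 329, 9584] bottom [246 328] top [240   0] L [239 230] R [270 231]
scene [268, 217, 121, 80, 5330] bottom [294 296] top [352 217] L [268 246] R [388 257]
```

carry_out(plan=[[0, 0, -0.02, 0, 1], [0, 0, -0.04, 0, 1], [0, 0, -0.04, 0, 1], [0, 0, 0, 0, 1], [0, 0, 0, 0, 1]], force=60)

```text
time: 34.05
tcp_pos: [640.5, -74.1, 161.6]
ee_rot: [0.12, 3.136, -0.001]
force: [0.5, -0.3, -0.7]
grip_width: 0.146
grip_force: 97.4
```

```bash
cat > sp.py <<'E'
from h import *
s=manip.state(); show(s); y=np.radians(yaw(s)); U=np.array([np.cos(y),np.sin(y),0]); out={}
for n in("scene","side"):
    c=manip.read_camera(n); t=s["tcp_pos"]+192.5*U-[0,0,51.8]; b=s["tcp_pos"]-21*U+[0,0,10]
    pt,pb=px(c,t),px(c,b); m=cv2.inRange(cv2.cvtColor(c["image"],cv2.COLOR_BGR2HSV),(8,80,70),(24,255,255))
    k,l,st,ce=cv2.connectedComponentsWithStats(m); best=None
    for i in range(1,k):
        P=np.argwhere(l==i)[:,::-1]
        if len(P)>60:
            d=np.linalg.norm(P-pt,axis=1).min()
            if best is None or d<best[0]: best=(d,i)
    P=np.argwhere(l==best[1])[:,::-1].astype(float); ax=(pt-pb)/np.linalg.norm(pt-pb); q=(P-pt)@ax; nrm=np.array([-ax[1],ax[0]])
    far=P[q>q.max()-2].mean(0); near=P[q<q.min()+2].mean(0); print(n,"pred tip",pt.round(1),"seen",far.round(1),"beyond px",q.max().round(1),"perp",((far-pt)@nrm).round(1),"mm/px",(213/np.linalg.norm(pt-pb)).round(2)); out[n]=(c,far+ax*0.5)
p,e=tri(*out["scene"],*out["side"]); print("tip tri",p,e,"pred",t.round(1))
E
python3 sp.py
```

```text
t 34.05 p [640.5 -74.1 161.6] yaw 175.62 F [ 0.5 -0.3 -0.7] w 0.146 gf 97.4 q [-0.2   0.32  1.26  0.    1.55 -1.7 ]
scene pred tip [191.2 156.5] seen [199. 172.] beyond px -16.3 perp 1.3 mm/px 6.46
side pred tip [317.2 160.3] seen [313.  160.8] beyond px -2.7 perp 2.1 mm/px 2.55
tip tri [471.5 -57.8  88.8] 41.7 pred [448.5 -59.4 109.8]
```

carry_out(plan=[[0, 0, 0, 8.5, 1], [0, 0, 0, 8.5, 1], [0, 0, 0, 8.5, 1], [0, 0, 0, 8.5, 1], [0, 0, 0, 8.5, 1]])

```text
time: 34.65
tcp_pos: [638.7, -73.8, 157.1]
ee_rot: [-1.256, -2.874, 0.002]
force: [-0.4, 0.1, -1.3]
grip_width: 0.143
grip_force: 97.4
```

carry_out(plan=[[0, 0, 0, 8.5, 1], [0, 0, 0, 8.5, 1], [0, 0, 0, 0, 1]])

```text
time: 34.95
tcp_pos: [638.8, -73.8, 157.4]
ee_rot: [-1.659, -2.662, 0.003]
force: [-0.5, -0.4, -0.2]
grip_width: 0.145
grip_force: 97.4
```

```bash
python3 sp.py
```

```text
t 34.95 p [638.8 -73.8 157.4] yaw 116.14 F [-0.5 -0.4 -0.2] w 0.145 gf 97.4 q [-0.2   0.33  1.27  0.    1.55 -0.66]
scene pred tip [252.  165.3] seen [250.1 167.4] beyond px -1.6 perp 1.3 mm/px 3.55
side pred tip [268.8 189.6] seen [267.8 187.2] beyond px -1.4 perp 0.1 mm/px 3.23
tip tri [558.1  91.6 104.7] 2.6 pred [554.   99.  105.6]
```

carry_out(plan=[[0, 0, 0, -8.5, 1], [0, 0, 0, -8.5, 1], [0, 0, 0, -8.5, 1], [0, 0, 0, -8.5, 1], [0, 0, 0, -8.5, 1]])

```text
time: 35.55
tcp_pos: [639.7, -74.0, 159.4]
ee_rot: [-0.569, -3.088, -0.0]
force: [-0.2, -0.0, -1.1]
grip_width: 0.14
grip_force: 97.4
```

carry_out(plan=[[0, 0, 0, -8.5, 1], [0, 0, 0, -8.3, 1], [0.0118, 0.042, 0, 0, 1], [0.0118, 0.042, 0, 0, 1], [0, 0, 0, 0, 1]])

```text
time: 36.05
tcp_pos: [621.9, 16.6, 159.6]
ee_rot: [-0.113, -3.138, -0.005]
force: [-0.2, 0.5, -0.9]
grip_width: 0.144
grip_force: 97.4
```

carry_out(plan=[[0, 0, 0.03, 0, 1], [0, 0, 0.03, 0, 1], [0, 0, 0, 0, 1], [0, 0, 0, 0, 1]])

```text
time: 36.45
tcp_pos: [622.7, 11.3, 99.5]
ee_rot: [-0.124, -3.137, -0.0]
force: [-0.2, -0.8, -0.2]
grip_width: 0.144
grip_force: 97.4
```

Run:
```python
from h import *
s=manip.state(); show(s); print(delta(s,[622,11.5,66]))
c=manip.read_camera("wrist"); hsv=cv2.cvtColor(c["image"],cv2.COLOR_BGR2HSV)
m=cv2.inRange(hsv,(8,90,80),(22,255,255)); b=cv2.inRange(hsv,(95,80,40),(125,255,255))
for r in (60,120,160,200): 
    x=np.flatnonzero(m[r]); x=x[(x>200)&(x<320)]; print(r,(x.min(),x.max()) if len(x) else 0)
k,l,st,ce=cv2.connectedComponentsWithStats(b)
print([(st[i].tolist()) for i in range(1,k) if st[i][4]>30 and 180<ce[i][0]<330])
print("saddle pred",px(c,[459.3+145*.9967,26.5-145*.081-1,49]),"horn L",px(c,[602.8,3.8,62]),"R",px(c,[605,25.7,62]))
```

```text
t 36.45 p [622.7  11.3  99.5] yaw 175.47 F [-0.2 -0.8 -0.2] w 0.144 gf 97.4 q [-0.07  0.32  1.4   0.    1.43 -1.56]
[ 0.7  0.1 33.5]
60 (np.int64(240), np.int64(268))
120 (np.int64(240), np.int64(268))
160 (np.int64(240), np.int64(268))
200 (np.int64(240), np.int64(269))
[[218, 0, 22, 17, 230], [270, 0, 24, 17, 268], [270, 170, 14, 32, 281], [227, 189, 12, 13, 105]]
saddle pred [256.18429012 193.69254984] horn L [238.5493146  199.52682822] R [277.59979809 200.30567972]
```

carry_out(plan=[[-0.0005, 0.0, 0.015, 0, 1], [0, 0, 0.012, 0, 1], [0, 0, 0.004, 0, 1], [0, 0, 0, 0, 1]])

```text
time: 36.9
tcp_pos: [623.2, 11.5, 68.3]
ee_rot: [-0.125, -3.137, -0.0]
force: [-0.3, -0.2, -0.9]
grip_width: 0.142
grip_force: 97.7
```

carry_out(plan=[[0, 0, 0.002, 0, 1], [0, 0, 0, 0, 1]])

```text
time: 37.1
tcp_pos: [624.0, 11.5, 68.0]
ee_rot: [0.125, 3.138, -0.0]
force: [0.1, -0.2, 1.1]
grip_width: 0.139
grip_force: 97.9
```

carry_out(plan=[[0, 0, 0.001, 0, 1], [0, 0, 0, 0, 1]])

```text
time: 37.3
tcp_pos: [624.1, 11.5, 67.7]
ee_rot: [0.125, 3.138, -0.0]
force: [-1.9, -0.3, 5.8]
grip_width: 0.148
grip_force: 98.1
```

carry_out(plan=[[0, 0, 0.002, 0, 1], [0, 0, 0.001, 0, 1], [0, 0, 0, 0, 1]], force=20)

```text
time: 37.6
tcp_pos: [624.3, 11.5, 67.3]
ee_rot: [0.125, 3.137, -0.0]
force: [-6.2, 0.8, 13.8]
grip_width: 0.141
grip_force: 99.5
```

carry_out(plan=[[0, 0, 0, 0, 0.78], [0, 0, 0, 0, 0.75], [0, 0, 0, 0, 0.7], [0, 0, 0, 0, 0.7]])

```text
time: 38.0
tcp_pos: [623.4, 11.6, 62.5]
ee_rot: [-0.125, -3.138, -0.0]
force: [0.2, -0.5, 0.6]
grip_width: 0.299
grip_force: 0.0
```

```bash
python3 sp.py;  python3 - <<'E'
from h import *
c=manip.read_camera("wrist"); hsv=cv2.cvtColor(c["image"],cv2.COLOR_BGR2HSV); m=cv2.inRange(hsv,(8,90,80),(22,255,255))
for r in (60,120,160,200,220): 
    x=np.flatnonzero(m[r]); x=x[(x>200)&(x<320)]; print(r,(x.min(),x.max()) if len(x) else 0)
E
```

```text
t 38.0 p [623.4  11.6  62.5] yaw 175.42 F [ 0.2 -0.5  0.6] w 0.299 gf 0.0 q [-0.07  0.35  1.43  0.    1.36 -1.56]
scene pred tip [218.7 170.9] seen [230.2 189. ] beyond px -20.4 perp 1.6 mm/px 6.24
side pred tip [317.9 210.1] seen [313.1 208.6] beyond px -4.0 perp 0.4 mm/px 2.5
tip tri [465.1  32.2 -10.9] 63.4 pred [431.6  26.9  10.7]
60 (np.int64(240), np.int64(269))
120 (np.int64(240), np.int64(269))
160 (np.int64(240), np.int64(269))
200 (np.int64(239), np.int64(270))
220 (np.int64(240), np.int64(270))
```

carry_out(plan=[[0, 0, -0.02, 0, 0.6], [0, 0, -0.04, 0, 0.6], [0, 0, -0.045, 0, 0.6], [0.02, 0, -0.035, 0, 0.5], [0.03, 0, 0, 0, 0.4]])

```text
time: 38.65
tcp_pos: [577.4, 15.2, 210.6]
ee_rot: [0.125, 3.125, -0.001]
force: [0.3, -0.1, 0.4]
grip_width: 0.598
grip_force: 0.0
```

carry_out(plan=[[0.01, 0, 0, 0, 0.4], [0, 0, 0, 0, 0.4]])

```text
time: 38.85
tcp_pos: [562.9, 16.5, 203.0]
ee_rot: [-0.125, -3.139, -0.0]
force: [-0.0, -0.3, 0.0]
grip_width: 0.604
grip_force: 0.0
```

```bash
cat > rest.py <<'E'
from h import *
import pickle
s=manip.state(); show(s)
def meas(c,x0,x1):
    hsv=cv2.cvtColor(c["image"],cv2.COLOR_BGR2HSV); m=cv2.inRange(hsv,(8,90,80),(22,255,255)); m[:,:x0]=0; m[:,x1:]=0
    k,l,st,ce=cv2.connectedComponentsWithStats(m); i=1+st[1:,4].argmax(); P=np.argwhere(l==i); r0=P[:,0].min(); tip=onz(c,(P[P[:,0]<r0+3][:,1].mean(),r0),14); r1=P[:,0].max(); e=P[P[:,0]>r1-3][:,1].mean()
    mid=[onz(c,(P[P[:,0]==r][:,1].mean(),r),z) for r,z in ((r0+20,15),(r0+60,30),(r0+120,45))]
    return "tip",tip.round(1),"row",r0,"end",r1,onz(c,(e,r1),80).round(1),[q[:2].round(1) for q in mid],st[i].tolist()
w=manip.read_camera("wrist"); pickle.dump(w,open("w3.pkl","wb"))
print("before",*meas(pickle.load(open("w1.pkl","rb")),150,215)); print("now",*meas(w,180,330))
hsv=cv2.cvtColor(w["image"],cv2.COLOR_BGR2HSV); 
for n,c in(("b",pickle.load(open("w1.pkl","rb"))),("n",w)):
    b=cv2.inRange(cv2.cvtColor(c["image"],cv2.COLOR_BGR2HSV),(95,80,40),(125,255,255)); k,l,st,ce=cv2.connectedComponentsWithStats(b); print(n,[(st[i].tolist(),onz(c,(st[i][0]+st[i][2]/2,st[i][1]),11).round(1).tolist()) for i in range(1,k) if st[i][4]>150 and 140<ce[i][0]<330])
A=manip.read_camera("scene"); 
import pickle
A0=pickle.load(open("c0.pkl","rb"))
for n in("scene","side"):
    for t,C in(("b",A0[n]),("n",manip.read_camera(n))):
        m=cv2.inRange(cv2.cvtColor(C["image"],cv2.COLOR_BGR2HSV),(8,90,100),(22,255,255)); k,l,st,ce=cv2.connectedComponentsWithStats(m); print(n,t,[(st[i].tolist()) for i in range(1,k) if st[i][4]>60 and 200<st[i][0]<260 and 160<st[i][1]<215])
E
python3 rest.py
```

```text
t 38.85 p [562.9  16.5 203. ] yaw 175.43 F [-0.  -0.3  0. ] w 0.604 gf 0.0 q [-0.07  0.13  1.41  0.    1.6  -1.56]
before tip [435.7  26.5  14. ] row 50 end 241 [604.8  11.4  80. ] [array([453.8,  26. ]), array([491.4,  24.1]), array([546.9,  18.7])] [175, 50, 29, 192, 3067]
now tip [439.   26.1  14. ] row 48 end 282 [649.5   9.2  80. ] [array([456.8,  25.3]), array([494.,  22.]), array([548.9,  17.6])] [240, 48, 29, 235, 3711]
b [([160, 37, 62, 175, 2804], [424.0, 31.0, 11.0]), ([287, 231, 19, 41, 385], [633.8, 121.8, 11.0])]
n [([224, 32, 62, 78, 2462], [424.6, 28.0, 11.0])]
scene b [[217, 171, 21, 33, 201]]
scene n [[217, 172, 21, 32, 196]]
side b [[238, 174, 79, 38, 561]]
side n [[237, 174, 78, 38, 565]]
```

Spoon lies back within ~3 mm of its original place. Now the lid.

carry_out(plan=[[-0.0092, -0.0423, 0, 0, 0.2], [-0.0092, -0.0423, 0, 0, 0.2], [-0.0092, -0.0423, 0, 0, 0.2], [-0.0092, -0.0423, 0, 0, 0.2], [-0.0092, -0.0423, 0.0, 0, 0.2]])

```text
time: 39.55
tcp_pos: [593.5, -200.1, 202.0]
ee_rot: [-0.125, -3.138, -0.001]
force: [0.2, 1.0, 0.0]
grip_width: 0.798
grip_force: 0.0
```

carry_out(plan=[[0, 0, 0, 0, 0.2], [0, 0, 0, 0, 0.2]])

```text
time: 39.75
tcp_pos: [593.1, -199.3, 201.7]
ee_rot: [-0.129, -3.137, -0.002]
force: [-0.2, 0.9, -0.3]
grip_width: 0.798
grip_force: 0.0
```

```bash
cat > lid.py <<'E'
from h import *
s=manip.state(); show(s); c=manip.read_camera("wrist"); I=c["image"]; hsv=cv2.cvtColor(I,cv2.COLOR_BGR2HSV)
b=cv2.inRange(hsv,(95,120,50),(125,255,255)); k,l,st,ce=cv2.connectedComponentsWithStats(b); i=1+st[1:,4].argmax(); print("blue",st[i])
P=np.argwhere(l==i)[:,::-1]; H=cv2.convexHull(P.astype(np.int32))[:,0]; H=np.array([h for h in H if 2<h[0]<509 and 2<h[1]<381])
X=np.array([onz(c,h,11)[:2] for h in H]); w=np.ones(len(X))
for _ in range(10):
    f=np.linalg.lstsq(w[:,None]*np.c_[2*X,np.ones(len(X))],w*(X**2).sum(1),rcond=None)[0]; r=np.sqrt(f[2]+f[0]**2+f[1]**2); d=abs(np.linalg.norm(X-f[:2],axis=1)-r); w=(d<2.5*max(1,np.median(d)))*1.
print("disc",f[:2].round(1),r.round(1),"n",int(w.sum()))
wm=cv2.inRange(hsv,(0,0,130),(180,90,255)); n,l,st,ce=cv2.connectedComponentsWithStats(wm); q=px(c,[*f[:2],40]); 
for j in range(1,n):
    if st[j][4]>100 and np.linalg.norm(ce[j]-q)<40: print("knob",st[j],ce[j],onz(c,ce[j],40).round(1))
print("pred",q)
E
python3 lid.py
```

```text
t 39.75 p [ 593.1 -199.3  201.7] yaw 175.29 F [-0.2  0.9 -0.3] w 0.798 gf 0.0 q [-0.42  0.27  1.25  0.    1.62 -1.9 ]
blue [  171    88   166   162 20333]
disc [ 591.7 -200.4] 88.1 n 57
knob [    0    15   476   319 58211] [250.49490646 173.92881071] [ 585.  -202.3   40. ]
knob [239 167  29  28 634] [253.19716088 180.6214511 ] [ 591.9 -200.3   40. ]
pred [253.07448725 180.46610512]
```

carry_out(plan=[[0.0012, -0.0011, 0.045, 0, 0.3], [0, 0, 0.045, 0, 0.3], [0, 0, 0.04, 0, 0.35], [0, 0, 0.02, 0, 0.35], [0, 0, 0, 0, 0.35]])

```text
time: 40.3
tcp_pos: [588.9, -196.0, 48.3]
ee_rot: [-0.122, -3.13, -0.006]
force: [-0.2, 0.4, -0.4]
grip_width: 0.652
grip_force: 0.0
```

carry_out(plan=[[0, 0, 0.01, 0, 0.35], [0, 0, 0.008, 0, 0.35], [0, 0, 0, 0, 0.35], [0, 0, 0, 0, 0.35]])

```text
time: 40.7
tcp_pos: [592.2, -199.3, 36.3]
ee_rot: [0.125, 3.138, -0.001]
force: [-0.4, -0.5, 1.4]
grip_width: 0.65
grip_force: 0.0
```

Run:
```python
from h import *
s=manip.state(); show(s); print(delta(s,[591.8,-200.3,33]))
```

```text
t 40.7 p [ 592.2 -199.3   36.3] yaw 175.43 F [-0.4 -0.5  1.4] w 0.65 gf 0.0 q [-0.42  0.38  1.46  0.    1.31 -1.91]
[ 0.3 -1.1  3.3]
```

carry_out(plan=[[0, -0.0011, 0.003, 0, 0.35], [0, 0, 0, 0, 0.6], [0, 0, 0, 0, 0.8], [0, 0, 0, 0, 1], [0, 0, 0, 0, 1]], force=80)

```text
time: 41.2
tcp_pos: [591.8, -200.5, 32.9]
ee_rot: [0.126, 3.138, -0.0]
force: [-0.9, -0.8, 2.6]
grip_width: 0.297
grip_force: 79.0
```

carry_out(plan=[[0, 0, 0, 0, 1], [0, 0, -0.01, 0, 1], [0, 0, -0.03, 0, 1], [0, 0, 0, 0, 1]])

```text
time: 41.6
tcp_pos: [594.1, -201.3, 76.7]
ee_rot: [0.125, 3.131, -0.005]
force: [1.4, -0.1, -1.2]
grip_width: 0.305
grip_force: 78.8
```

Run:
```python
from h import *
s=manip.state(); show(s); print(s["moment"].round(2),delta(s,[591.8,-200.3,33]))
```

```text
t 41.6 p [ 594.1 -201.3   76.7] yaw 175.43 F [ 1.4 -0.1 -1.2] w 0.305 gf 78.8 q [-0.42  0.34  1.42  0.    1.38 -1.91]
[-0.06 -0.08 -0.01] [ 2.7  0.9 43.7]
```

carry_out(plan=[[0, 0, -0.04, 0, 1], [0, 0, -0.045, 0, 1], [0, 0, -0.045, 0, 1], [0, 0, -0.02, 8, 1], [0, 0, 0, 8.6, 1]])

```text
time: 42.1
tcp_pos: [593.4, -201.0, 227.3]
ee_rot: [0.584, 3.077, -0.003]
force: [0.5, -0.5, -2.5]
grip_width: 0.303
grip_force: 78.9
```

carry_out(plan=[[0, 0, 0, 8.6, 1], [0, 0, 0, 8.6, 1], [0, 0, 0, 8.6, 1], [0, 0, 0, 8.6, 1], [0, 0, 0, 8.6, 1]])

```text
time: 42.6
tcp_pos: [591.3, -200.1, 220.7]
ee_rot: [-1.675, -2.655, 0.0]
force: [-0.1, -0.2, -1.7]
grip_width: 0.299
grip_force: 78.9
```

carry_out(plan=[[0, 0, 0, 8.6, 1], [0, 0, 0, 8.6, 1], [0, 0, 0, 8.6, 1], [0.045, 0.003, 0, 0, 1], [0.045, 0.003, 0, 0, 1]])

```text
time: 43.1
tcp_pos: [597.1, -110.3, 220.5]
ee_rot: [-2.222, -2.218, 0.001]
force: [0.6, -0.1, -1.2]
grip_width: 0.304
grip_force: 78.9
```

carry_out(plan=[[0.045, 0.003, 0, 0, 1], [0.045, 0.003, 0, 0, 1], [0.02, 0.002, 0, 0, 1], [0, 0, 0, 0, 1], [0, 0, 0, 0, 1]])

```text
time: 43.6
tcp_pos: [605.0, -0.1, 221.2]
ee_rot: [-2.218, -2.224, 0.002]
force: [0.6, 0.0, -2.1]
grip_width: 0.304
grip_force: 78.9
```

```bash
cat > tub.py <<'E'
from h import *
s=manip.state(); show(s); c=manip.read_camera("wrist"); cv2.imwrite("pics/tubw.png",c["image"]); hsv=cv2.cvtColor(c["image"],cv2.COLOR_BGR2HSV)
# rim ring: outer boundary of bright rim against grey table; cast radial rays around the prediction
g=c["image"].astype(np.float32).min(2); T=np.array([608,203.])
for it in range(4):
    X=[]
    for a in np.linspace(0,2*np.pi,120,endpoint=False):
        d=np.array([np.cos(a),np.sin(a)]); rr=np.arange(76,98,.5); q=np.array([px(c,[*(T+r*d),54]) for r in rr])
        if (q[:,0]<3).any() or (q[:,0]>508).any() or (q[:,1]<3).any() or (q[:,1]>380).any(): continue
        v=cv2.remap(g,q[:,0].astype(np.float32).reshape(1,-1),q[:,1].astype(np.float32).reshape(1,-1),1)[0]; hs=hsv[q[:,1].astype(int),q[:,0].astype(int)]
        if (hs[:,1]>110).any(): continue
        j=np.argmin(np.diff(v,n=1)[2:]+np.diff(v)[1:-1])+2
        if v[:j].max()-v[j+2:].min()>40: X.append(T+rr[j]*d)
    X=np.array(X); w=np.ones(len(X))
    for _ in range(10):
        f=np.linalg.lstsq(w[:,None]*np.c_[2*X,np.ones(len(X))],w*(X**2).sum(1),rcond=None)[0]; r=np.sqrt(f[2]+f[0]**2+f[1]**2); e=abs(np.linalg.norm(X-f[:2],axis=1)-r); w=(e<3*max(.5,np.median(e)))*1.
    print(f[:2].round(1),r.round(1),len(X),int(w.sum()),e[w>0].mean().round(2)); T=f[:2]
b=cv2.inRange(hsv,(95,120,50),(125,255,255)); k,l,st,ce=cv2.connectedComponentsWithStats(b)
print([(st[i].tolist(),onz(c,ce[i],77)[:2].round(1).tolist()) for i in range(1,k) if st[i][4]>80])
E
python3 tub.py
```

```text
t 43.6 p [ 6.050e+02 -1.000e-01  2.212e+02] yaw 90.13 F [ 0.6  0.  -2.1] w 0.304 gf 78.9 q [-0.09  0.22  1.28 -0.    1.65 -0.1 ]
[608.6 202.1] 84.9 24 24 0.22
[608.5 201.8] 84.8 24 24 0.19
[608.4 202. ] 84.8 24 24 0.22
[608.7 202.2] 85.1 24 24 0.21
[([86, 43, 337, 247, 55314], [603.5, 9.3]), ([215, 287, 80, 47, 2402], [604.8, -139.2])]
```

Run:
```python
from h import *
s=manip.state(); c=manip.read_camera("wrist"); hsv=cv2.cvtColor(c["image"],cv2.COLOR_BGR2HSV)
b=cv2.inRange(hsv,(95,120,50),(125,255,255)); b[:150]=0
k,l,st,ce=cv2.connectedComponentsWithStats(b); i=1+st[1:,4].argmax(); P=np.argwhere(l==i); print(st[i])
z=s["tcp_pos"][2]-33+11; X=[]
for r in range(155,285,4):
    x=P[P[:,0]==r][:,1]
    if len(x)>50: X+= [onz(c,(x.min(),r),z)[:2],onz(c,(x.max()+1,r),z)[:2]]
X=np.array(X); f=np.linalg.lstsq(np.c_[2*X,np.ones(len(X))],(X**2).sum(1),rcond=None)[0]; r=np.sqrt(f[2]+f[0]**2+f[1]**2); print("lid",f[:2]-s["tcp_pos"][:2],r,np.abs(np.linalg.norm(X-f[:2],axis=1)-r).mean(),X[:4]-s["tcp_pos"][:2])
show(s); print(delta(s,[608.5,202.5,150]))
```

```text
[   86   150   337   140 36273]
lid [-0.16565525 -0.03868313] 88.06472407698102 0.20851275317444085 [[-76.8838676   46.18146937]
 [ 74.66439915  46.30971632]
 [-76.17677159  44.21114459]
 [ 76.40588415  44.34393823]]
t 43.65 p [605.1  -0.8 221.4] yaw 90.06 F [ 0.6  0.  -2.1] w 0.304 gf 78.9 q [-0.09  0.22  1.28 -0.    1.65 -0.1 ]
[203.4   3.7  71.2]
```

carry_out(plan=[[0.0407, 0.0007, 0, 0, 1], [0.0407, 0.0007, 0, 0, 1], [0.0407, 0.0007, 0, 0, 1], [0.0407, 0.0007, 0, 0, 1], [0.0406, 0.0007, 0, 0, 1]])

```text
time: 44.2
tcp_pos: [609.0, 203.0, 222.1]
ee_rot: [2.223, 2.22, -0.0]
force: [1.5, 0.3, -2.8]
grip_width: 0.3
grip_force: 78.9
```

carry_out(plan=[[0, 0, 0.04, 0, 1], [0, 0, 0.04, 0, 1], [0, 0, 0.03, 0, 1], [0, 0, 0, 0, 1], [0, 0, 0, 0, 1]])

```text
time: 44.7
tcp_pos: [608.8, 202.0, 112.2]
ee_rot: [-2.222, -2.221, 0.001]
force: [0.1, -0.5, -1.7]
grip_width: 0.302
grip_force: 79.1
```

Run:
```python
from h import *
s=manip.state(); show(s); print(delta(s,[608.5,202.5,98]))
for n in("scene","side"):
    c=manip.read_camera(n); b=cv2.inRange(cv2.cvtColor(c["image"],cv2.COLOR_BGR2HSV),(95,120,50),(125,255,255)); k,l,st,ce=cv2.connectedComponentsWithStats(b)
    for i in range(1,k):
        if st[i][4]>900 and 180<ce[i][0]<330:
            H=cv2.convexHull(np.argwhere(l==i)[:,::-1].astype(np.int32))[:,0]; X=np.array([onz(c,h,s["tcp_pos"][2]-24)[:2] for h in H],np.float32); print(n,st[i],cv2.minEnclosingCircle(X))
```

```text
t 44.7 p [608.8 202.  112.2] yaw 89.97 F [ 0.1 -0.5 -1.7] w 0.302 gf 79.1 q [ 0.23  0.35  1.33 -0.    1.46  0.23]
[ 0.5 -0.3 14.2]
scene [ 261  154   60   39 1510] ((607.3506469726562, 201.3657989501953), 91.30797576904297)
side [ 197  199   80   48 2601] ((608.4484252929688, 199.01333618164062), 91.0567398071289)
```

carry_out(plan=[[0.0012, -0.0003, 0.005, 0, 1], [0, 0, 0.005, 0, 1], [0, 0, 0.004, 0, 1], [0, 0, 0, 0, 1]])

```text
time: 45.2
tcp_pos: [607.7, 204.2, 97.4]
ee_rot: [-2.219, -2.222, 0.002]
force: [0.0, -0.1, -1.7]
grip_width: 0.301
grip_force: 79.1
```

carry_out(plan=[[0, 0, 0.002, 0, 1], [0, 0, 0.002, 0, 1], [0, 0, 0, 0, 1]])

```text
time: 45.5
tcp_pos: [608.4, 204.3, 94.3]
ee_rot: [2.22, 2.223, 0.0]
force: [-0.0, -0.6, -1.8]
grip_width: 0.301
grip_force: 79.1
```

Run:
```python
from h import *
s=manip.state(); show(s); print(s["moment"].round(2))
```

```text
t 45.5 p [608.4 204.3  94.3] yaw 90.07 F [-0.  -0.6 -1.8] w 0.301 gf 79.1 q [ 0.24  0.36  1.35 -0.    1.43  0.23]
[-0.03 -0.07 -0.  ]
```

Continue down in small steps, watching the force.

carry_out(plan=[[0, 0, 0.002, 0, 1], [0, 0, 0, 0, 1]])

```text
time: 45.7
tcp_pos: [608.7, 204.4, 92.7]
ee_rot: [2.22, 2.222, 0.002]
force: [0.4, -0.3, -0.4]
grip_width: 0.3
grip_force: 79.2
```

carry_out(plan=[[0, 0, 0.002, 0, 1], [0, 0, 0, 0, 1]])

```text
time: 45.9
tcp_pos: [608.8, 204.4, 91.0]
ee_rot: [2.219, 2.222, 0.003]
force: [0.9, -0.1, 1.8]
grip_width: 0.297
grip_force: 79.4
```

carry_out(plan=[[0, 0, 0.002, 0, 1], [0, 0, 0, 0, 1]])

```text
time: 46.1
tcp_pos: [608.7, 204.5, 88.5]
ee_rot: [2.22, 2.222, 0.002]
force: [2.6, 0.1, 2.5]
grip_width: 0.302
grip_force: 79.3
```

carry_out(plan=[[0, 0, 0.002, 0, 1], [0, 0, 0, 0, 1]])

```text
time: 46.3
tcp_pos: [608.7, 204.3, 86.8]
ee_rot: [2.22, 2.222, 0.002]
force: [1.5, -1.8, 3.3]
grip_width: 0.304
grip_force: 79.8
```

carry_out(plan=[[0, 0, 0.002, 0, 1], [0, 0, 0, 0, 1]])

```text
time: 46.5
tcp_pos: [607.8, 204.1, 83.2]
ee_rot: [-2.22, -2.223, 0.002]
force: [0.6, -0.2, 0.1]
grip_width: 0.298
grip_force: 79.3
```

Run:
```python
from h import *
s=manip.state(); show(s); print(s["moment"].round(2))
```

```text
t 46.5 p [607.8 204.1  83.2] yaw 90.08 F [ 0.6 -0.2  0.1] w 0.298 gf 79.3 q [ 0.24  0.37  1.36 -0.    1.41  0.23]
[-0.1  -0.32 -0.04]
```

carry_out(plan=[[0, 0, 0.002, 0, 1], [0, 0, 0, 0, 1]])

```text
time: 46.7
tcp_pos: [607.4, 204.2, 81.0]
ee_rot: [-2.219, -2.222, 0.003]
force: [0.9, -0.9, -1.4]
grip_width: 0.3
grip_force: 79.1
```

carry_out(plan=[[0, 0, 0.002, 0, 1], [0, 0, 0, 0, 1]])

```text
time: 46.9
tcp_pos: [607.7, 204.4, 80.9]
ee_rot: [-2.219, -2.222, 0.001]
force: [-2.4, -0.6, 3.7]
grip_width: 0.299
grip_force: 79.7
```

Run:
```python
from h import *
s=manip.state(); show(s); print(s["moment"].round(2))
```

```text
t 46.9 p [607.7 204.4  80.9] yaw 90.08 F [-2.4 -0.6  3.7] w 0.299 gf 79.7 q [0.24 0.37 1.37 0.   1.4  0.23]
[-0.11  0.31 -0.07]
```

carry_out(plan=[[0, 0, 0.0015, 0, 1], [0, 0, 0, 0, 1]])

```text
time: 47.1
tcp_pos: [608.0, 204.6, 80.8]
ee_rot: [-2.22, -2.223, -0.001]
force: [-4.1, -1.5, 8.5]
grip_width: 0.299
grip_force: 80.1
```

carry_out(plan=[[0, 0, 0.0015, 0, 1], [0, 0, 0, 0, 1]])

```text
time: 47.3
tcp_pos: [608.3, 204.7, 80.8]
ee_rot: [2.219, 2.223, 0.002]
force: [-4.8, -3.2, 14.1]
grip_width: 0.303
grip_force: 80.6
```

carry_out(plan=[[0, 0, 0.001, 0, 1], [0, 0, 0, 0, 1]])

```text
time: 47.5
tcp_pos: [608.5, 204.7, 80.8]
ee_rot: [2.219, 2.223, 0.003]
force: [-6.8, -1.9, 15.7]
grip_width: 0.303
grip_force: 80.9
```

carry_out(plan=[[0, 0, 0.0015, 0, 1], [0, 0, 0, 0, 1], [0, 0, -0.0045, 0, 1], [0, 0, -0.003, 0, 1], [0, 0, 0, 0, 1]])

```text
time: 48.0
tcp_pos: [607.6, 204.4, 81.0]
ee_rot: [-2.219, -2.222, 0.002]
force: [0.5, 0.6, -0.1]
grip_width: 0.306
grip_force: 80.2
```

carry_out(plan=[[0, 0, -0.0015, 0, 1], [0, 0, 0, 0, 1]])

```text
time: 48.2
tcp_pos: [607.4, 204.3, 81.8]
ee_rot: [-2.219, -2.222, 0.004]
force: [-0.2, 0.7, -5.8]
grip_width: 0.306
grip_force: 79.7
```

carry_out(plan=[[0, 0, 0.002, 0, 1], [0, 0, 0, 0, 1], [0, 0, 0, 0, 0.5], [0, 0, 0, 0, 0.35], [0, 0, 0, 0, 0.3]], force=20)

```text
time: 48.7
tcp_pos: [608.8, 204.5, 82.8]
ee_rot: [2.219, 2.222, 0.003]
force: [-0.2, -0.5, 0.7]
grip_width: 0.698
grip_force: 0.0
```

carry_out(plan=[[0, 0, 0, 0, 0.3], [0, 0, -0.03, 0, 0.3], [0, 0, -0.04, 0, 0.3], [0, 0, -0.04, 0, 0.3], [-0.03, 0, -0.03, 0, 0.3]])

```text
time: 49.2
tcp_pos: [608.6, 177.1, 225.2]
ee_rot: [2.214, 2.227, 0.007]
force: [0.9, -0.3, 0.9]
grip_width: 0.702
grip_force: 0.0
```

carry_out(plan=[[-0.04, 0, 0, 0, 0.3], [-0.04, 0, 0, 0, 0.3], [-0.03, 0, 0, 0, 0.3], [0, 0, 0, 0, 0.3], [0, 0, 0, 0, 0.3]])

```text
time: 49.7
tcp_pos: [608.5, 64.0, 222.1]
ee_rot: [-2.221, -2.221, -0.001]
force: [-0.8, -0.0, 0.0]
grip_width: 0.701
grip_force: 0.0
```

Run:
```python
from h import *
import pickle
s=manip.state(); show(s); c0=pickle.load(open("c0.pkl","rb"))
c=manip.read_camera("wrist"); hsv=cv2.cvtColor(c["image"],cv2.COLOR_BGR2HSV)
b=cv2.inRange(hsv,(95,120,50),(125,255,255)); k,l,st,ce=cv2.connectedComponentsWithStats(b); i=1+st[1:,4].argmax(); print("wrist blue",st[i])
T=np.array([608.2,203.2]); v=np.array([-.292,.956])
for z,h in((59,"lid"),(54,"low")):
    H=cv2.convexHull(np.argwhere(l==i)[:,::-1].astype(np.int32))[:,0]; H=H[(H[:,1]>2)&(H[:,1]<381)&(H[:,0]>2)&(H[:,0]<509)]; X=np.array([onz(c,p,z)[:2] for p in H]); w=np.ones(len(X))
    for _ in range(10):
        f=np.linalg.lstsq(w[:,None]*np.c_[2*X,np.ones(len(X))],w*(X**2).sum(1),rcond=None)[0]; r=np.sqrt(f[2]+f[0]**2+f[1]**2); e=abs(np.linalg.norm(X-f[:2],axis=1)-r); w=(e<2.5*max(.5,np.median(e)))*1.
    print(h,f[:2].round(1),r.round(1))
# other things unchanged? compare frames, and the catch columns
for n in("scene","side"):
    d=manip.read_camera(n); wm=cv2.inRange(cv2.cvtColor(d["image"],cv2.COLOR_BGR2HSV),(0,0,150),(180,60,255)); k2,l2,s2,ce2=cv2.connectedComponentsWithStats(wm)
    q=px(d,[607.8,204.4,80]); print(n,"knob pred",q.round(1),[(s2[j].tolist(),ce2[j].round(1).tolist()) for j in range(1,k2) if np.linalg.norm(ce2[j]-q)<15 and s2[j][4]>20])
    D=cv2.absdiff(d["image"],c0[n]["image"]).max(2)
    for nm,p in(("mug",(530,455,45)),("mill",(769,0,60)),("restbowl",(459,26,12)),("catch+",(579,296,73)),("catch-",(635,113,73))):
        u=px(d,p).astype(int); print("  ",nm,u,int(D[max(u[1]-6,0):u[1]+7,u[0]-6:u[0]+7].mean()),end="")
    print()
```

```text
t 49.7 p [608.5  64.  222.1] yaw 89.99 F [-0.8 -0.   0. ] w 0.701 gf 0.0 q [0.01 0.23 1.26 0.   1.65 0.01]
wrist blue [  151     0   207   140 20486]
lid [609.4 195.2] 86.1
low [609.4 196.3] 87.6
scene knob pred [291.  173.8] [([287, 169, 9, 10, 63], [291.4, 172.8])]
   mug [345 149] 3   mill [247 236] 5   restbowl [221 175] 10   catch+ [312 162] 11   catch- [266 189] 68
side knob pred [236.9 222.5] [([231, 216, 13, 17, 155], [236.6, 222.9])]
   mug [249 332] 3   mill [195 173] 3   restbowl [307 208] 14   catch+ [240 254] 58   catch- [234 199] 4
```

```bash
python3 -c "
from plant import manip
print(manip.job_done())"
```

```text
the job is handed in; nothing more can be done
None
```

I handed the job in at about 50 s: the nuts are mixed (only just along the tub's own axes, where some halves hold a single nut of one kind), the spoon is back on its rest within about 3 mm, and the lid is seated and held when I tugged it up. I judged that both catches had clicked from that tug and from camera differences, not from a closing picture, because my ten views were used up.

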